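# Load a magnifier's lens stack and clamp it

## Robot

A 7-joint arm with a two-finger parallel gripper is mounted at the origin on the work surface. World frame = base frame: x ahead of the robot, y to its left, z up, the work surface at z = 0. Lengths are in m, angles in rad, forces in N, time in s.
With the tool pointing down it reaches from about 0.425 to 0.925 m from the base axis. Payload 6.8 kg.
Tool frame: the origin (TCP) lies on the centre line of the jaws, within the pads' length; the fingertips stand 19 mm ahead of it and the grasp point (between the pads) is the TCP; z points along the fingers, y is the line along which they close (so a half turn about z gives the same grasp; the last joint's range is limited). The gripper opens to 85 mm and grips with 20 to 120 N. Pads are 22 mm wide; open, the fingers measure 114 mm over their backs; the gripper's body (76 mm by 85 mm) begins 54 mm behind the grasp point. The pads swing forward as they close: fully open they stand 13 mm farther back than shut.
Start: joints at [-1.395, 0.477, 0.022, 1.555, -0.011, 1.109, -0.083], TCP at [0.189, 0.648, 0.25] pointing down, gripper open.
Joint ranges: [-2.96, 2.96], [-0.34, 2.1], [-1.41, 1.46], [0.24, 2.44], [-1.37, 4.51], [0.17, 1.92], [-2.96, 2.96]. Speed limits (rad/s): [2.39, 2.39, 3.14, 3.14, 3.14, 3.14, 3.14].

## Interface

Orientations are given as a rotation vector (axis times angle).
In Python, from bench import r gives the robot as it stands. The module is installed in compiled form; this text tells all that it offers.
- The arm moves only by the tool arm_command, never from a script. Its argument "rows" is a list of rows, each an object of numbers: "fingers": the opening, from -1 (shut) to 1 (fully open); "x", "y", "z": the shift along the tool's x, y, z in m; "ax", "ay", "az": the turn, a rotation vector about the tool's x, y, z in degrees. In form: [{"fingers": .., "x": .., "y": .., "z": .., "ax": .., "ay": .., "az": ..}, ...]. A call has 1 to 10 rows; each row shifts and turns the commanded pose from where the row before left it, along the tool's axes as they then stand; what a row does not reach is not made up. A row lasts 1/12 s, in which the tool goes at most 41.7 mm and 7.16 degrees, less where a joint would pass 70% of its speed; a pose out of reach is approached as far as the arm can. A call is refused whole if a number of a shift passes 0.0417 or a number of a turn 7.16, either way. A call with a gripper value outside its range is refused whole. The fingers move at their own pace and stop on an object; "grip_force" is the grip in N (left out, the last holds). Time passes only in rows, so rows that do not move let the fingers close. It gives the time, the measured TCP pose, the force, the opening and the grip force at its end, in the units of the state.
- r.get_obs(): the state, without advancing time (a new reading comes with each control period).
- r.grab_frame(name): name is "side" or "top"; returns a dict with "frame" (480x640x3 uint8, red, green, blue), "depth" (480x640 float32, m along the optical axis (not along the pixel's ray), 0 where there is no reading), "K" (3x3 intrinsics, pixels), "distortion" ([k1, k2, p1, p2, k3] as OpenCV has them; the pictures are not rectified), "world_from_camera" (4x4, takes a point from camera to world coordinates). Camera axes: x right, y down, z forward; pixel columns grow to the right and rows downward; lengths in m; the calibration is good to about 2 mm. A picture is of the moment at which its call begins.
- r.hand_in(): hands the job in; it is judged then, once.
The state is a dict: "clock": time; "joints": joint angles; "qvel": joint speeds; "tau": joint torques, N m; "tcp_pos": TCP position; "orientation": TCP orientation; "contact_force": force on the tool from outside, world axes, zero at the start; "moment": the same for the moment, N m; "grip_width": finger opening in m; "gripper_force": force on a finger pad.
Only numpy, scipy, OpenCV 4.12 (cv2) and the standard library are available. Lean on these libraries where they do the work, as an engineer would, in place of code of your own. Each camera call takes 0.05 s, during which the arm holds its last target. There are 200 camera calls.

## Task

Load the magnifier stack into the round pocket of the plywood board: first the black spacer, then the clear blue lens on it, then the orange retaining ring on top, each lying flat and fully down, and none of them falling off the board. Then swing the red clamp bar over the stack as far as it goes. Leave the thread spools and the tape roll where they are.

Things in the scene. Friction and masses are not known exactly. Their poses are not given: they have to be found in the camera images.
- board: Plywood assembly board, fixed, 40 mm thick, lying on a green mat 3 mm thick on the table. Origin: underside, on the pocket's axis; z up, x away from the robot at yaw 0, y left. Its flat top (the deck, no rim) reaches from x -195 to +105 and y -190 to +190 mm. The three parts start flat on the deck, one each on the -x, +y and -y side of the pocket, in any allocation, centres 110 to 140 mm from its axis.
- pocket (a point): Centre of the floor of the round pocket in the board (floor is white); axes as the board's. The pocket is 101 mm wide (2 mm chamfer at the mouth) and 26 mm deep: the deck is 26 mm above this point. The three stacked parts, 24 mm, end 2 mm below the deck.
- spacer: Black plastic spacer ring, outer diameter 96 mm, inner 72 mm, 8 mm thick, 35 g, loose. Origin: centre of its underside; z up. Its outer diameter is too wide for many grippers, but it slides on the deck and drops into the pocket when pushed over it.
- lens: Round clear blue lens blank, a solid disc of diameter 96 mm, 8 mm thick, about 120 g, loose. Origin: centre of its underside; z up. Too wide to be gripped by many grippers; it slides on the deck.
- retainer: Orange retaining ring, outer diameter 96 mm, inner 72 mm, 8 mm thick, 60 g, loose. Origin: centre of its underside; z up. It slides on the deck.
- clamp (a joint): Angle (rad) of the red clamp bar about its upright pivot, positive counter-clockwise from above. At 0 it points along the board's +y, beside the pocket; it starts at -0.35 to 0, crosses the pocket's middle at 0.785, stops at 0.8 and stays where left (1 N at the peg moves it). Bar 22 mm wide, 165 mm long, 4 to 10 mm above the deck: a part standing proud blocks it.
- clamp_peg (a point): Centre of the top of the black upright peg on the clamp bar's free end, 147 mm from the pivot's axis. The peg is 18 mm in diameter; its top is 44 mm and the bar's top face 10 mm above the deck. Push the peg sideways to swing the bar.
- clamp_pivot (a point): Pivot axis of the clamp bar at deck height, 70 mm in +x and -70 mm in y of the pocket's axis in the board's frame; the pivot post is 22 mm in diameter and 16 mm tall above the deck.
- spool_yellow: Bystander: yellow thread spool standing upright on the mat, 48 mm in diameter, 65 mm tall; origin at the centre of its underside.
- spool_red: Bystander: red thread spool, same size, upright; origin at the centre of its underside.
- tape: Bystander: brown cardboard tape core lying flat, 90 mm in diameter, 24 mm tall; origin at the centre of its underside.
There are look-alikes about, which are no part of the job. Of the things that look like the retainer, the larger one is meant.

How it is judged:
By the outcome, as a careful person would: the job done as asked, in the order asked, and still so for the second after the job is handed in, with the robot touching nothing.
It also fails if it takes over 72 s, if anything falls off the work surface, if the arm or the gripper's body presses on something with over 40 N, if the wrist force passes 120 N, or if a joint passes its speed limit or range.

## Working session

There is one attempt and no reset: what is moved stays moved. The work goes in short steps, Python scripts to look and compute and a tool call to move; the robot and the scene stay as the last step left them, time stands still between calls to the robot, and variables do not carry over. Pictures are saved under pics/ and viewed, at most 10 in all, crops included, and the job is handed in when it is done.

Besides the shell and the picture viewer there is one more tool, called after "Emit:" as name(argument=value, ...), one argument or row to a line, values as JSON. arm_command: Moves the arm, as the interface text tells. Its arguments: {"type":"object","properties":{"rows":{"type":"array"},"grip_force":{"type":"number"}},"required":["rows"]}

```bash
mkdir -p pics; cat > h.py <<'E'
import numpy as np, cv2
from bench import r
def grab(n):
    return r.grab_frame(n)
def ray(f,uv):
    p=cv2.undistortPoints(np.array(uv,float).reshape(-1,1,2),f["K"],np.array(f["distortion"],float)).reshape(-1,2)
    T=np.array(f["world_from_camera"]); d=np.c_[p,np.ones(len(p))]@T[:3,:3].T
    return T[:3,3],d
def onplane(f,uv,z):
    o,d=ray(f,uv); return o+d*((z-o[2])/d[:,2])[:,None]
def withdepth(f,uv):
    o,d=ray(f,uv); uv=np.round(uv).astype(int).reshape(-1,2); return o+d*f["depth"][uv[:,1],uv[:,0]][:,None]
E
python3 - <<'E'
from h import *
for n in("top","side"):
    f=grab(n); cv2.imwrite(f"pics/{n}0.png",f["frame"][:,:,::-1]); print(n,f["K"],f["distortion"],f["world_from_camera"])
print(r.get_obs())
E
```

```text
top [[480.47203994   0.         311.75755495]
 [  0.         480.47203994 239.70981998]
 [  0.           0.           1.        ]] [-0.03469549  0.          0.          0.          0.        ] [[-0.02455315 -0.98877078  0.14740922  0.26573589]
 [-0.99966699  0.02545522  0.00423589  0.01699919]
 [-0.00794066 -0.14725613 -0.98906652  1.16780335]
 [ 0.          0.          0.          1.        ]]
side [[455.98435454   0.         317.6304239 ]
 [  0.         455.98435454 238.99102124]
 [  0.           0.           1.        ]] [-0.03369395  0.          0.          0.          0.        ] [[ 0.85861007 -0.27623696  0.4318355  -0.09284734]
 [-0.51262048 -0.4675933   0.72012273 -0.85061805]
 [ 0.00299887 -0.83967234 -0.54308504  0.72056288]
 [ 0.          0.          0.          1.        ]]
{'clock': 0.1, 'joints': array([-1.39508691,  0.47772322,  0.02235702,  1.55634201, -0.01150179,
        1.10929447, -0.08311017]), 'qvel': array([ 2.94276083e-04, -1.50612336e-03, -6.11791573e-05, -3.43684413e-03,
       -3.96227863e-03,  6.56444066e-05,  7.04281397e-04]), 'tau': array([ 4.21491030e-03, -5.97763002e+01,  1.61377944e+00, -2.81954277e+01,
        1.28149433e-02,  5.06373035e-03, -1.10102664e-05]), 'tcp_pos': array([0.18888679, 0.64751566, 0.24942377]), 'orientation': array([-4.44302247e-01, -3.10990572e+00,  2.56832515e-03]), 'contact_force': array([ 0.43224542, -0.01242308, -0.28766572]), 'moment': array([ 0.00485876, -0.02866674,  0.00951767]), 'gripper_force': 0.0, 'grip_width': 0.08545642363097976}
```

View pics/top0.png

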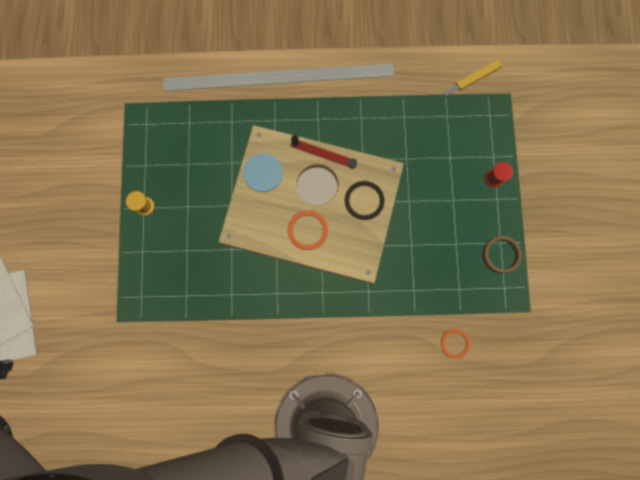

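View pics/side0.png

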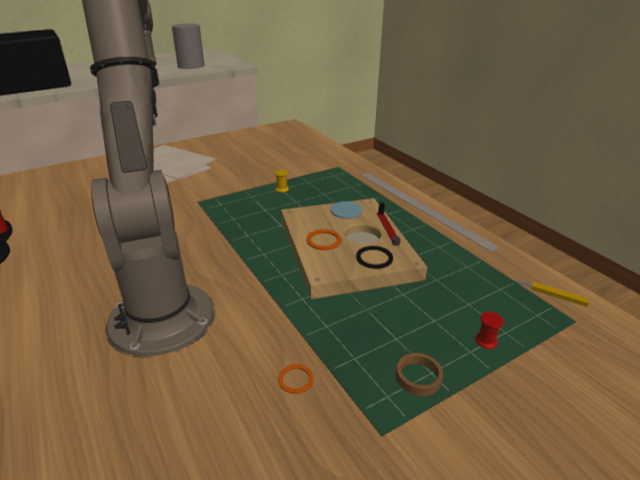

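The top view shows the lens at (262,172), spacer at (365,201), pocket at (317,186), and the clamp from its peg at (295,141) to its pivot at (352,162). There are two orange rings, at (308,230) on the board and (455,343) on the table. The one on the board looks larger and should be the retainer. The side view shows the same layout. Next I'll measure everything and check the two rings in a crop.

```bash
cat >> h.py <<'E'
def masks(f):
    h=cv2.cvtColor(f["frame"],cv2.COLOR_RGB2HSV).astype(int); H,S,V=h[...,0],h[...,1],h[...,2]
    return dict(orange=(H<13)&(S>170)&(V>150),blue=(H>95)&(H<115)&(S>60)&(V>110),black=(V<60),
      red=((H<6)|(H>174))&(S>150)&(V<160),white=(S<45)&(V>130),wood=(H>8)&(H<28)&(S>45)&(V>110))
def blobs(m,amin=60):
    c,_=cv2.findContours(m.astype(np.uint8),cv2.RETR_EXTERNAL,cv2.CHAIN_APPROX_NONE)
    return [k for k in c if cv2.contourArea(k)>amin]
def circ(f,c,z):
    p=onplane(f,c.reshape(-1,2),z); (x,y),rr=cv2.minEnclosingCircle(p[:,:2].astype(np.float32)); a,b,d=np.linalg.lstsq(np.c_[p[:,:2],np.ones(len(p))],(p[:,:2]**2).sum(1),rcond=None)[0]
    return np.round([a/2,b/2,2*np.sqrt(d+a*a/4+b*b/4)],4)
E
python3 - <<'E'
from h import *
for n in("top","side"):
    f=grab(n); M=masks(f); print(n)
    for k in("orange","blue","black","red","white"):
        for c in blobs(M[k],40):
            z=.051 if k!="white" else .017
            cc=circ(f,c,z)
            u=c.reshape(-1,2).mean(0)
            if not(.2<cc[0]<.9 and abs(cc[1])<.5): continue
            m=np.zeros((480,640),np.uint8); cv2.drawContours(m,[c],-1,1,-1); m=(m>0)&M[k]&(f["depth"]>0)
            v,uu=np.nonzero(m); P=withdepth(f,np.c_[uu,v])
            print(k,u.round(),cc,"z",np.percentile(P[:,2],[10,50,90]).round(4),"a",cv2.contourArea(c))
    if n=="top":
        # board outline
        w=M["wood"]|M["white"]|M["orange"]|M["blue"]|M["red"]|M["black"]
        w=cv2.morphologyEx(w.astype(np.uint8),cv2.MORPH_CLOSE,np.ones((7,7)))
        for c in blobs(w,8000):
            u=c.reshape(-1,2).mean(0)
            if 220<u[0]<400 and 130<u[1]<280:
                p=onplane(f,c.reshape(-1,2),.043)[:,:2].astype(np.float32); R=cv2.minAreaRect(p); print("board",R,cv2.boxPoints(R))
                m=np.zeros((480,640),np.uint8); cv2.drawContours(m,[c],-1,1,-1);m=cv2.erode(m,np.ones((9,9)))>0; m&=M["wood"]
                v,uu=np.nonzero(m); print("deck z",np.percentile(withdepth(f,np.c_[uu,v])[:,2],[10,50,90]))
        im=f["frame"][:,:,::-1]; a=cv2.resize(im[110:300,210:420],None,fx=2.6,fy=2.6,interpolation=3); b=cv2.resize(im[300:490,410:500],None,fx=2.6,fy=2.6,interpolation=3)
        b=cv2.copyMakeBorder(b,0,a.shape[0]-b.shape[0],0,0,0); cv2.imwrite("pics/crop1.png",np.hstack([a,b]))
E
```

```text
top
orange [307. 230.] [0.4566 0.0314 0.0891] z [0.0483 0.051  0.0538] a 1105.5
orange [503. 171.] [ 0.5877 -0.4423  0.0416] z [0.0653 0.0679 0.0704] a 224.0
black [364. 200.] [ 0.5246 -0.1051  0.0863] z [0.0483 0.0509 0.0536] a 1008.0
red [496. 176.] [ 0.576  -0.4266  0.0477] z [0.0086 0.0169 0.0688] a 170.5
red [323. 153.] [ 0.6411 -0.0087  0.0812] z [0.0503 0.0529 0.0555] a 295.5
white [315. 185.] [0.5733 0.0076 0.0658] z [0.0146 0.0176 0.0203] a 465.0
white [262. 169.] [0.6103 0.1401 0.0962] z [0.0432 0.0505 0.0533] a 57.5
white [278.  77.] [0.8625 0.0982 0.3539] z [-0.0012  0.0018  0.0048] a 2492.0
board ((0.47628653049468994, 0.007576286792755127), (1.679296612739563, 1.187385082244873), 88.30746459960938) [[-0.14194684 -0.81417036]
 [ 1.0449202  -0.849241  ]
 [ 1.0945199   0.82932293]
 [-0.09234715  0.8643936 ]]
deck z [-7.47659971e-01 -3.32042578e-04  5.83213912e-03]
side
blue [345. 208.] [0.5961 0.1409 0.0683] z [0.0499 0.0526 0.0547] a 172.5
black [400. 381.] [ 0.3339 -0.4525  0.0384] z [0.0043 0.0142 0.0226] a 70.0
black [432. 368.] [ 0.3947 -0.4591  0.0242] z [0.0055 0.0132 0.0221] a 56.0
black [374. 257.] [ 0.5216 -0.1065  0.0936] z [0.0479 0.0519 0.0542] a 601.0
black [381. 208.] [0.6919 0.0921 0.054 ] z [0.0094 0.0737 0.0871] a 55.5
red [489. 330.] [ 0.5701 -0.4411  0.086 ] z [0.0114 0.0513 0.0694] a 648.5
red [386. 225.] [0.6347 0.0076 0.0902] z [0.0518 0.0539 0.0567] a 129.5
```

View pics/crop1.png

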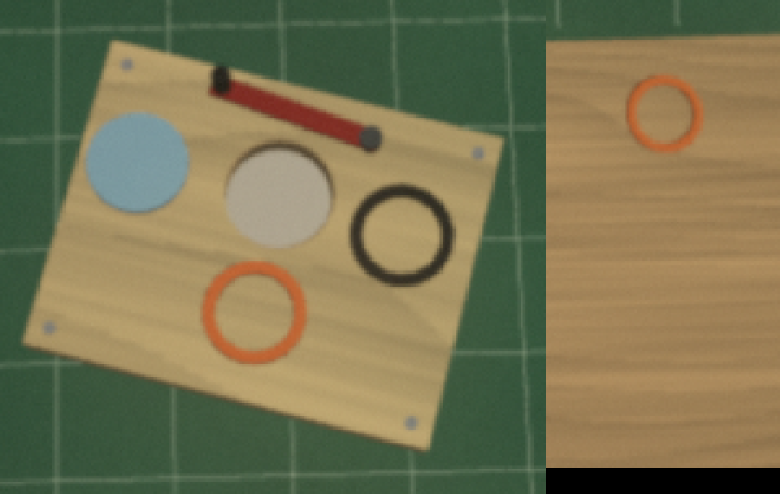

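The crop shows two orange candidates: the ring on the board at (307,230), about 40 px wide (~92 mm), and the ring on the table at (455,343), about 28 px (~64 mm). The larger one on the board is the retainer. Next I'll refine the pocket, the board and the part positions.

```bash
cat >> h.py <<'E'
def green(f):
    h=cv2.cvtColor(f["frame"],cv2.COLOR_RGB2HSV).astype(int); return (h[...,0]>45)&(h[...,0]<90)&(h[...,1]>60)
def measure(f,box=None):
    """parts by colour in a top view"""
    h=cv2.cvtColor(f["frame"],cv2.COLOR_RGB2HSV).astype(int); H,S,V=h[...,0],h[...,1],h[...,2]
    M=dict(retainer=(H<13)&(S>150)&(V>120),lens=(H>85)&(H<125)&(S>35)&(V>90),spacer=(V<95)&(S<110))
    out={}
    for k,m in M.items():
        for c in blobs(m,150):
            cc=circ(f,c,.051)
            if .3<cc[0]<.8 and abs(cc[1])<.28 and .08<cc[2]<.105: out[k]=cc
    return out
E
python3 - <<'E'
from h import *
F={n:grab(n) for n in("top","side")}
for n,f in F.items():
    print(n,measure(f))
    g=(~green(f)).astype(np.uint8)
    g=cv2.morphologyEx(g,cv2.MORPH_OPEN,np.ones((9,9)))
    for c in blobs(g,4000):
        p=onplane(f,c.reshape(-1,2),.043)[:,:2].astype(np.float32)
        if np.abs(p.mean(0)-[.55,0]).max()>.15 or np.ptp(p[:,0])>.6: continue
        R=cv2.minAreaRect(p); print("board",R); b=cv2.boxPoints(R); print(b.round(4))
f=F["top"]
# pocket rim: floor+wall = not deck-wood near it
h=cv2.cvtColor(f["frame"],cv2.COLOR_RGB2HSV); print(h[186,290:346:2,1],h[165:210:2,317,1],h[165:210:2,317,2])
d=f["depth"]; v,u=np.mgrid[150:225,280:355]; P=withdepth(f,np.c_[u.ravel(),v.ravel()]); D=(P[:,2]<.034).reshape(v.shape)
c=max(blobs(D),key=cv2.contourArea)+np.array([280,150]); print("pocket depth", circ(f,c,.043))
v,u=np.mgrid[115:290,210:410]; P=withdepth(f,np.c_[u.ravel(),v.ravel()]); s=(P[:,2]>.03)&(P[:,2]<.06); print("deck z med",np.median(P[s,2]))
s=(P[:,2]>.068)&(P[:,2]<.11); print("peg",P[s].mean(0),P[s,2].max(),s.sum())
D=(P[:,2]>.03).reshape(v.shape).astype(np.uint8); c=max(blobs(D),key=cv2.contourArea)+np.array([210,115]); p=onplane(f,c.reshape(-1,2),.043)[:,:2].astype(np.float32); R=cv2.minAreaRect(p); print("board depth",R,cv2.boxPoints(R).round(4))
E
```

```text
top {'retainer': array([0.4565, 0.032 , 0.0913]), 'lens': array([0.5998, 0.1365, 0.0893])}
side {'lens': array([0.5981, 0.137 , 0.0943])}
[102 101 102  84  47  43  46  46  44  46  45  44  45  44  44  46  43  45
  47  43  46  46  45  57 100 101 101 101] [104  68  48  46  46  43  43  46  43  45  44  46  43  48  43  44  46  45
  47  46  83 101  99] [ 86 127 171 172 172 172 173 172 173 170 174 173 172 171 173 172 172 174
 173 173 168 170 170]
pocket depth [0.5676 0.0077 0.0966]
deck z med 0.04345594732800184
peg [0.66861868 0.05723675 0.08411101] 0.09086470038114425 58
board depth ((0.5254057049751282, 0.019482791423797607), (0.3822789192199707, 0.30411621928215027), 73.80498504638672) [[ 0.3261 -0.1217]
 [ 0.6181 -0.2065]
 [ 0.7247  0.1606]
 [ 0.4327  0.2454]]
```

Emit:
arm_command(
  rows=[
    {"fingers": -0.15,"x": -0.025,"y": -0.019},
    {"fingers": -0.15,"x": -0.025,"y": -0.019},
    {"fingers": -0.15,"x": -0.025,"y": -0.019},
    {"fingers": -0.15,"x": -0.025,"y": -0.019},
    {"fingers": -0.15,"x": -0.025,"y": -0.019},
    {"fingers": -0.15,"x": -0.025,"y": -0.019},
    {"fingers": -0.15,"x": -0.025,"y": -0.019},
  ],
)

```text
validation failed for argument at $.ro...
```

Emit:
arm_command(
  rows=[
    {"fingers": -0.15,"x": -0.025,"y": -0.019},
    {"fingers": -0.15,"x": -0.025,"y": -0.019},
    {"fingers": -0.15,"x": -0.025,"y": -0.019},
    {"fingers": -0.15,"x": -0.025,"y": -0.019},
    {"fingers": -0.15,"x": -0.025,"y": -0.019},
    {"fingers": -0.15,"x": -0.025,"y": -0.019},
    {"fingers": -0.15,"x": -0.025,"y": -0.019},
  ],
)

```text
validation failed for argument at $.ro...
```

Emit:
arm_command(
  rows=[
    {"fingers": -0.15,"x": -0.013,"y": -0.026},
    {"fingers": -0.15,"x": -0.013,"y": -0.026},
    {"fingers": -0.15,"x": -0.013,"y": -0.026},
    {"fingers": -0.15,"x": -0.013,"y": -0.026},
    {"fingers": -0.15,"x": -0.013,"y": -0.026},
    {"fingers": -0.15,"x": -0.013,"y": -0.026},
    {"fingers": -0.15,"x": -0.013,"y": -0.026},
  ],
)

```text
validation failed for argument at $.ro...
```

Emit:
arm_command(
  rows=[
    {"fingers": -0.15,"x": -0.013,"y": -0.026},
    {"fingers": -0.15,"x": -0.013,"y": -0.026},
    {"fingers": -0.15,"x": -0.013,"y": -0.026},
    {"fingers": -0.15,"x": -0.013,"y": -0.026},
    {"fingers": -0.15,"x": -0.013,"y": -0.026},
    {"fingers": -0.15,"x": -0.013,"y": -0.026},
    {"fingers": -0.15,"x": -0.013,"y": -0.026},
    {"fingers": -0.15},
  ],
)

```text
validation failed for argument at $.ro...
```

```bash
cat >> h.py <<'E'
from scipy.spatial.transform import Rotation as Ro
PK=np.array([.568,.0072]); YAW=np.deg2rad(-16.2); BX=np.array([np.cos(YAW),np.sin(YAW)]); BY=np.array([-BX[1],BX[0]])
def go(x,y,z):
    o=r.get_obs(); R=Ro.from_rotvec(o["orientation"]).as_matrix(); d=np.array([x,y,z])-o["tcp_pos"]
    print("pos",o["tcp_pos"].round(4),"F",np.round(o["contact_force"],1),"w",round(o["grip_width"],4),"t",o["clock"],"tool move",(R.T@d).round(4))
    return R,o
E
python3 - <<'E'
from h import *
R,o=go(.523,-.1058,.1); print(R.round(3),o["joints"].round(2))
E
```

```text
pos [0.1889 0.6478 0.25  ] F [-0.6  0.5 -0.7] w 0.0856 t 0.3 tool move [-0.5317 -0.6299  0.1504]
[[-0.96   0.28  -0.   ]
 [ 0.28   0.96  -0.001]
 [-0.    -0.001 -1.   ]] [-1.4   0.48  0.02  1.56 -0.01  1.11 -0.08]
```

The call was rejected, so the rows probably need all seven fields.

Emit:
arm_command(
  rows=[
    {"fingers": -0.15,"x": -0.025,"y": -0.019,"z": 0,"ax": 0,"ay": 0,"az": 0},
    {"fingers": -0.15,"x": -0.025,"y": -0.019,"z": 0,"ax": 0,"ay": 0,"az": 0},
    {"fingers": -0.15,"x": -0.025,"y": -0.019,"z": 0,"ax": 0,"ay": 0,"az": 0},
    {"fingers": -0.15,"x": -0.025,"y": -0.019,"z": 0,"ax": 0,"ay": 0,"az": 0},
    {"fingers": -0.15,"x": -0.025,"y": -0.019,"z": 0,"ax": 0,"ay": 0,"az": 0},
    {"fingers": -0.15,"x": -0.025,"y": -0.019,"z": 0,"ax": 0,"ay": 0,"az": 0},
    {"fingers": -0.15,"x": -0.025,"y": -0.019,"z": 0,"ax": 0,"ay": 0,"az": 0},
  ],
)

```text
clock: 0.88
tcp_pos: [0.3205, 0.47, 0.2504]
orientation: [0.444, 3.11, 0.0]
contact_force: [-0.4, 0.3, 0.0]
grip_width: 0.0367
gripper_force: 0.0
```

Emit:
arm_command(
  rows=[
    {"fingers": -0.15,"x": -0.025,"y": -0.019,"z": 0,"ax": 0,"ay": 0,"az": 0},
    {"fingers": -0.15,"x": -0.025,"y": -0.019,"z": 0,"ax": 0,"ay": 0,"az": 0},
    {"fingers": -0.15,"x": -0.025,"y": -0.019,"z": 0,"ax": 0,"ay": 0,"az": 0},
    {"fingers": -0.15,"x": -0.025,"y": -0.019,"z": 0,"ax": 0,"ay": 0,"az": 0},
    {"fingers": -0.15,"x": -0.025,"y": -0.019,"z": 0,"ax": 0,"ay": 0,"az": 0},
    {"fingers": -0.15,"x": -0.025,"y": -0.019,"z": 0,"ax": 0,"ay": 0,"az": 0},
    {"fingers": -0.15,"x": -0.025,"y": -0.019,"z": 0,"ax": 0,"ay": 0,"az": 0},
  ],
)

```text
clock: 1.47
tcp_pos: [0.4512, 0.2933, 0.2505]
orientation: [0.444, 3.11, 0.001]
contact_force: [-0.1, 0.6, -0.0]
grip_width: 0.0364
gripper_force: 0.0
```

Emit:
arm_command(
  rows=[
    {"fingers": -0.15,"x": -0.013,"y": -0.026,"z": 0,"ax": 0,"ay": 0,"az": 0},
    {"fingers": -0.15,"x": -0.013,"y": -0.026,"z": 0,"ax": 0,"ay": 0,"az": 0},
    {"fingers": -0.15,"x": -0.013,"y": -0.026,"z": 0,"ax": 0,"ay": 0,"az": 0},
    {"fingers": -0.15,"x": -0.013,"y": -0.026,"z": 0,"ax": 0,"ay": 0,"az": 0},
    {"fingers": -0.15,"x": -0.013,"y": -0.026,"z": 0,"ax": 0,"ay": 0,"az": 0},
    {"fingers": -0.15,"x": -0.013,"y": -0.026,"z": 0,"ax": 0,"ay": 0,"az": 0},
    {"fingers": -0.15,"x": -0.013,"y": -0.026,"z": 0,"ax": 0,"ay": 0,"az": 0},
  ],
)

```text
clock: 2.05
tcp_pos: [0.487, 0.093, 0.2505]
orientation: [0.444, 3.11, 0.001]
contact_force: [0.9, -1.2, 0.7]
grip_width: 0.0366
gripper_force: 0.0
```

Emit:
arm_command(
  rows=[
    {"fingers": -0.15,"x": -0.013,"y": -0.026,"z": 0.01,"ax": 0,"ay": 0,"az": 0},
    {"fingers": -0.15,"x": -0.013,"y": -0.026,"z": 0.01,"ax": 0,"ay": 0,"az": 0},
    {"fingers": -0.15,"x": -0.013,"y": -0.026,"z": 0.01,"ax": 0,"ay": 0,"az": 0},
    {"fingers": -0.15,"x": -0.013,"y": -0.026,"z": 0.01,"ax": 0,"ay": 0,"az": 0},
    {"fingers": -0.15,"x": -0.013,"y": -0.026,"z": 0.01,"ax": 0,"ay": 0,"az": 0},
    {"fingers": -0.15,"x": -0.013,"y": -0.026,"z": 0.01,"ax": 0,"ay": 0,"az": 0},
    {"fingers": -0.15,"x": -0.013,"y": -0.026,"z": 0.01,"ax": 0,"ay": 0,"az": 0},
    {"fingers": -0.15,"x": 0,"y": 0,"z": 0,"ax": 0,"ay": 0,"az": 0},
  ],
)

```text
clock: 2.72
tcp_pos: [0.5225, -0.1121, 0.1791]
orientation: [-0.456, -3.107, 0.005]
contact_force: [-0.1, -0.7, 0.0]
grip_width: 0.0361
gripper_force: 0.0
```

```bash
python3 - <<'E'
from h import *
R,o=go(.523,-.1058,.1); print(R.round(3),o["joints"].round(2))
f=grab("side"); print(measure(f)); m=masks(f)["black"]
for c in blobs(m,200): print(circ(f,c,.051),c.reshape(-1,2).mean(0))
cv2.imwrite("pics/s1.png",cv2.resize(f["frame"][100:340,220:500,::-1],None,fx=2.5,fy=2.5))
E
```

```text
pos [ 0.5225 -0.1121  0.1791] F [-0.1 -0.7  0. ] w 0.0361 t 2.7167 tool move [0.0013 0.0065 0.0791]
[[-0.958  0.287 -0.001]
 [ 0.287  0.958 -0.003]
 [ 0.    -0.004 -1.   ]] [-0.23  0.35  0.39  1.98 -0.17  0.85  1.54]
{'lens': array([0.5979, 0.137 , 0.0945])}
[-0.0009  0.0634  0.2281] [138.79279279 304.5975976 ]
[ 0.5219 -0.1066  0.093 ] [374.04761905 256.82142857]
[-0.2794  0.4638  0.141 ] [  4.76136364 240.96590909]
[0.075  0.3807 0.2208] [149.30882353 220.41176471]
[0.8319 0.2892 0.429 ] [383.12448133 180.26970954]
[0.1645 1.1207 0.5487] [116.28387097 142.79354839]
[1.1085 0.8091 0.353 ] [375.18367347 119.76530612]
[1.6725 1.1868 0.5383] [399.44444444  87.07777778]
[0.6359 2.2852 0.5096] [160.98591549  71.73943662]
[-0.1351  3.402   2.0674] [30.47033898 62.88983051]
[-0.0907  4.3768  6.3992] [330.94117647  47.94901961]
```

View pics/s1.png

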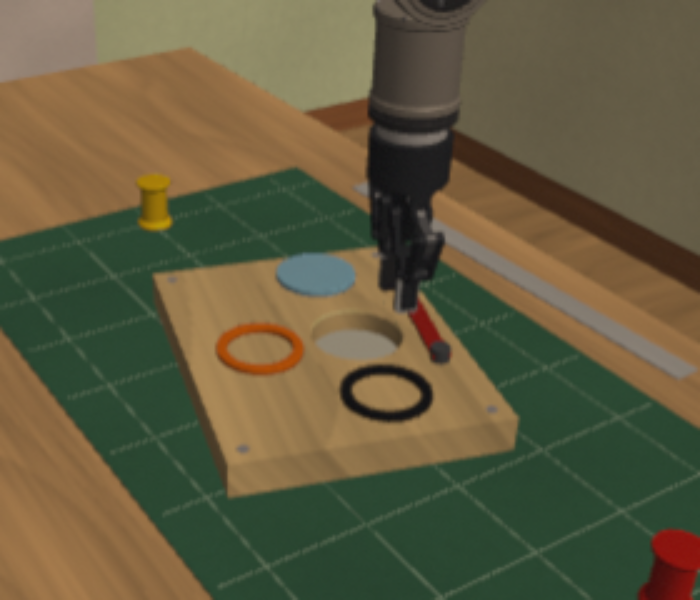

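The side view shows the gripper hovering above the spacer, which is at crop (386,392), or about (.522,-.106) in the world. I'll lower the fingers into its hole.

Emit:
arm_command(
  rows=[
    {"fingers": -0.15,"x": 0.001,"y": 0.006,"z": 0.019,"ax": 0,"ay": 0,"az": 0},
    {"fingers": -0.15,"x": 0,"y": 0,"z": 0.019,"ax": 0,"ay": 0,"az": 0},
    {"fingers": -0.15,"x": 0,"y": 0,"z": 0.019,"ax": 0,"ay": 0,"az": 0},
    {"fingers": -0.15,"x": 0,"y": 0,"z": 0.019,"ax": 0,"ay": 0,"az": 0},
    {"fingers": -0.15,"x": 0,"y": 0,"z": 0.019,"ax": 0,"ay": 0,"az": 0},
    {"fingers": -0.15,"x": 0,"y": 0,"z": 0.019,"ax": 0,"ay": 0,"az": 0},
    {"fingers": -0.15,"x": 0,"y": 0,"z": 0,"ax": 0,"ay": 0,"az": 0},
  ],
)

```text
clock: 3.35
tcp_pos: [0.5221, -0.0978, 0.0637]
orientation: [-0.441, -3.105, -0.001]
contact_force: [0.6, -0.4, 0.9]
grip_width: 0.0364
gripper_force: 0.0
```

Emit:
arm_command(
  rows=[
    {"fingers": -0.15,"x": 0,"y": 0,"z": 0.002,"ax": 0,"ay": 0,"az": 0},
    {"fingers": -0.15,"x": 0,"y": 0,"z": 0,"ax": 0,"ay": 0,"az": 0},
  ],
)

```text
clock: 3.52
tcp_pos: [0.5246, -0.0992, 0.065]
orientation: [0.443, 3.109, 0.001]
contact_force: [-0.1, -0.7, 0.2]
grip_width: 0.036
gripper_force: 0.0
```

Emit:
arm_command(
  rows=[
    {"fingers": -0.15,"x": 0,"y": 0,"z": 0.002,"ax": 0,"ay": 0,"az": 0},
    {"fingers": -0.15,"x": 0,"y": 0,"z": 0,"ax": 0,"ay": 0,"az": 0},
  ],
)

```text
clock: 3.68
tcp_pos: [0.5247, -0.0995, 0.0632]
orientation: [0.444, 3.108, 0.001]
contact_force: [-0.8, -0.1, 0.2]
grip_width: 0.0363
gripper_force: 0.0
```

```bash
python3 - <<'E'
from h import *
go(.5222,-.1062,.063)
f=grab("side")
cv2.imwrite("pics/s2.png",cv2.resize(f["frame"][190:290,310:450,::-1],None,fx=5,fy=5,interpolation=3))
E
```

```text
pos [ 0.5247 -0.0995  0.0632] F [-0.8 -0.1  0.2] w 0.0363 t 3.6833 tool move [ 0.0005 -0.0071  0.0002]
```

View pics/s2.png

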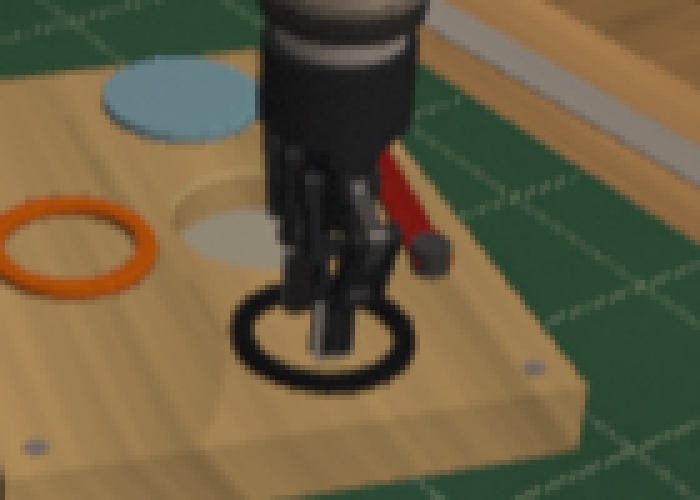

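The near finger is inside the ring hole at crop (330,350), but the gripper sits about 7 mm towards the far rim. I'll lift a little, re-centre and go down again.

Emit:
arm_command(
  rows=[
    {"fingers": -0.2,"x": 0,"y": 0,"z": -0.012,"ax": 0,"ay": 0,"az": 0},
    {"fingers": -0.2,"x": 0,"y": -0.007,"z": 0,"ax": 0,"ay": 0,"az": 0},
    {"fingers": -0.2,"x": 0,"y": 0,"z": 0,"ax": 0,"ay": 0,"az": 0},
    {"fingers": -0.2,"x": 0,"y": 0,"z": 0.007,"ax": 0,"ay": 0,"az": 0},
    {"fingers": -0.2,"x": 0,"y": 0,"z": 0.005,"ax": 0,"ay": 0,"az": 0},
    {"fingers": -0.2,"x": 0,"y": 0,"z": 0,"ax": 0,"ay": 0,"az": 0},
  ],
)

```text
clock: 4.23
tcp_pos: [0.5218, -0.1065, 0.0614]
orientation: [-0.444, -3.109, 0.0]
contact_force: [1.0, 0.7, 0.4]
grip_width: 0.0345
gripper_force: 0.0
```

Emit:
arm_command(
  rows=[
    {"fingers": -0.2,"x": 0,"y": 0,"z": 0.002,"ax": 0,"ay": 0,"az": 0},
    {"fingers": -0.2,"x": 0,"y": 0,"z": 0,"ax": 0,"ay": 0,"az": 0},
    {"fingers": -0.2,"x": 0,"y": 0,"z": 0,"ax": 0,"ay": 0,"az": 0},
  ],
)

```text
clock: 4.48
tcp_pos: [0.5219, -0.1065, 0.0612]
orientation: [-0.445, -3.109, -0.001]
contact_force: [-5.0, 1.4, 20.6]
grip_width: 0.0342
gripper_force: 10.1
```

```bash
python3 - <<'E'
from h import *
go(.568,.0072,.063)
f=grab("side")
v,u=np.mgrid[190:275,340:410]; d=f["depth"]
m=masks(f)["black"]
for c in blobs(m,200):
    cc=circ(f,c,.051)
    if .4<cc[0]<.7 and abs(cc[1])<.2: print(cc)
# low points of the gripper: dark-ish px inside ring
P=withdepth(f,np.c_[u.ravel(),v.ravel()])
s=(np.hypot(P[:,0]-.5222,P[:,1]+.1062)<.034)&(P[:,2]>.046); q=P[s]; q=q[np.argsort(q[:,2])][:25]; print(q.round(3)[::4])
E
```

```text
pos [ 0.5219 -0.1065  0.0612] F [-5.   1.4 20.6] w 0.0342 t 4.4833 tool move [-0.0124  0.122  -0.0017]
[0.6049 0.0381 0.2922]
[[ 0.507 -0.118  0.046]
 [ 0.553 -0.099  0.046]
 [ 0.513 -0.097  0.046]
 [ 0.518 -0.099  0.046]
 [ 0.505 -0.103  0.047]
 [ 0.498 -0.104  0.047]
 [ 0.511 -0.086  0.047]]
```

The tips touch the deck at TCP z ≈ .061. I'll raise them to about 3 mm clearance and drag the spacer.

Emit:
arm_command(
  rows=[
    {"fingers": -0.2,"x": 0,"y": 0,"z": -0.0045,"ax": 0,"ay": 0,"az": 0},
    {"fingers": -0.2,"x": -0.0008,"y": 0.006,"z": 0,"ax": 0,"ay": 0,"az": 0},
    {"fingers": -0.2,"x": -0.0008,"y": 0.008,"z": 0,"ax": 0,"ay": 0,"az": 0},
    {"fingers": -0.2,"x": -0.0008,"y": 0.008,"z": 0,"ax": 0,"ay": 0,"az": 0},
    {"fingers": -0.2,"x": -0.0008,"y": 0.008,"z": 0,"ax": 0,"ay": 0,"az": 0},
    {"fingers": -0.2,"x": -0.0008,"y": 0.008,"z": 0,"ax": 0,"ay": 0,"az": 0},
    {"fingers": -0.2,"x": -0.0008,"y": 0.008,"z": 0,"ax": 0,"ay": 0,"az": 0},
    {"fingers": -0.2,"x": -0.0008,"y": 0.008,"z": 0,"ax": 0,"ay": 0,"az": 0},
  ],
)

```text
clock: 5.2
tcp_pos: [0.5428, -0.055, 0.0646]
orientation: [-0.443, -3.11, -0.0]
contact_force: [-0.8, 0.2, 0.3]
grip_width: 0.0341
gripper_force: 0.1
```

Emit:
arm_command(
  rows=[
    {"fingers": -0.2,"x": -0.0008,"y": 0.008,"z": 0,"ax": 0,"ay": 0,"az": 0},
    {"fingers": -0.2,"x": -0.0008,"y": 0.008,"z": 0,"ax": 0,"ay": 0,"az": 0},
    {"fingers": -0.2,"x": -0.0008,"y": 0.008,"z": 0,"ax": 0,"ay": 0,"az": 0},
    {"fingers": -0.2,"x": -0.0008,"y": 0.008,"z": 0,"ax": 0,"ay": 0,"az": 0},
    {"fingers": -0.2,"x": -0.0008,"y": 0.008,"z": 0,"ax": 0,"ay": 0,"az": 0},
    {"fingers": -0.2,"x": -0.0008,"y": 0.008,"z": 0,"ax": 0,"ay": 0,"az": 0},
    {"fingers": -0.2,"x": -0.0008,"y": 0.006,"z": 0,"ax": 0,"ay": 0,"az": 0},
    {"fingers": -0.2,"x": 0,"y": 0,"z": 0,"ax": 0,"ay": 0,"az": 0},
    {"fingers": -0.2,"x": 0,"y": 0,"z": 0,"ax": 0,"ay": 0,"az": 0},
  ],
)

```text
clock: 5.95
tcp_pos: [0.5632, -0.0056, 0.0648]
orientation: [0.443, 3.11, -0.0]
contact_force: [1.0, -0.9, 0.4]
grip_width: 0.0344
gripper_force: 0.0
```

```bash
python3 - <<'E'
from h import *
go(.568,.0072,.063)
f=grab("side")
cv2.imwrite("pics/s3.png",cv2.resize(f["frame"][170:290,290:450,::-1],None,fx=4.5,fy=4.5,interpolation=3))
E
```

```text
pos [ 0.5632 -0.0056  0.0648] F [ 1.  -0.9  0.4] w 0.0344 t 5.95 tool move [-0.0011  0.0136  0.0018]
```

View pics/s3.png

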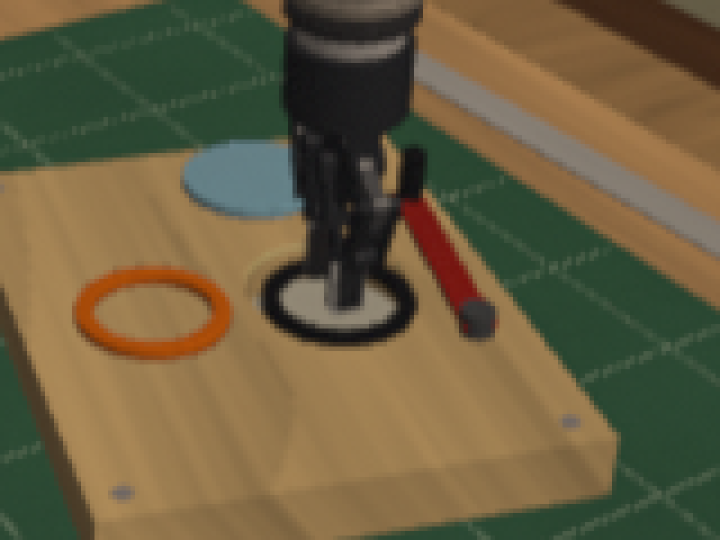

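The spacer is following the fingers and is almost over the pocket (ring centre at crop (338,303)). I'll finish the drag slowly.

Emit:
arm_command(
  rows=[
    {"fingers": -0.2,"x": 0,"y": 0.003,"z": 0,"ax": 0,"ay": 0,"az": 0},
    {"fingers": -0.2,"x": -0.0004,"y": 0.003,"z": 0,"ax": 0,"ay": 0,"az": 0},
    {"fingers": -0.2,"x": -0.0004,"y": 0.003,"z": 0,"ax": 0,"ay": 0,"az": 0},
    {"fingers": -0.2,"x": -0.0003,"y": 0.003,"z": 0,"ax": 0,"ay": 0,"az": 0},
    {"fingers": -0.2,"x": 0,"y": 0.003,"z": 0,"ax": 0,"ay": 0,"az": 0},
    {"fingers": -0.2,"x": 0,"y": 0.003,"z": 0,"ax": 0,"ay": 0,"az": 0},
    {"fingers": -0.2,"x": 0,"y": 0,"z": 0,"ax": 0,"ay": 0,"az": 0},
  ],
)

```text
clock: 6.58
tcp_pos: [0.5694, 0.0121, 0.0648]
orientation: [0.443, 3.11, 0.001]
contact_force: [-1.0, 0.5, 0.5]
grip_width: 0.0342
gripper_force: 0.0
```

```bash
cat >> h.py <<'E'
def darkz(f,lim=.06):
    "z of dark ring points near the pocket"
    h=cv2.cvtColor(f["frame"],cv2.COLOR_RGB2HSV).astype(int); v,u=np.nonzero((h[...,2]<60)&(f["depth"]>0))
    P=withdepth(f,np.c_[u,v]); s=(np.hypot(P[:,0]-PK[0],P[:,1]-PK[1])<.06)&(P[:,2]<lim); return P[s]
E
python3 - <<'E'
from h import *
go(.568,.0072,.063)
P=darkz(grab("side")); print(len(P),np.percentile(P[:,2],[5,25,50,75,95]).round(4),P.mean(0).round(4), P.min(0),P.max(0))
E
```

```text
pos [0.5694 0.0121 0.0648] F [-1.   0.5  0.5] w 0.0342 t 6.5833 tool move [-0.     -0.0051  0.0017]
138 [0.0262 0.0404 0.0523 0.057  0.0593] [ 0.5604 -0.0032  0.0484] [ 0.51782346 -0.04524035  0.01908706] [0.61873413 0.03999459 0.0599519 ]
```

Emit:
arm_command(
  rows=[
    {"fingers": -0.2,"x": 0,"y": -0.004,"z": -0.005,"ax": 0,"ay": 0,"az": 0},
    {"fingers": -0.2,"x": 0,"y": 0,"z": -0.025,"ax": 0,"ay": 0,"az": 0},
    {"fingers": -0.2,"x": 0,"y": 0,"z": -0.025,"ax": 0,"ay": 0,"az": 0},
    {"fingers": 0.2,"x": 0,"y": 0,"z": -0.025,"ax": 0,"ay": 0,"az": 0},
    {"fingers": 0.2,"x": 0.0015,"y": 0.027,"z": 0,"ax": 0,"ay": 0,"az": 0},
    {"fingers": 0.2,"x": 0.0015,"y": 0.028,"z": 0,"ax": 0,"ay": 0,"az": 0},
    {"fingers": 0.2,"x": 0.0015,"y": 0.028,"z": 0,"ax": 0,"ay": 0,"az": 0},
    {"fingers": 0.2,"x": 0.0015,"y": 0.028,"z": 0,"ax": 0,"ay": 0,"az": 0},
    {"fingers": 0.2,"x": 0.0015,"y": 0.028,"z": 0,"ax": 0,"ay": 0,"az": 0},
    {"fingers": 0.2,"x": 0.0015,"y": 0.028,"z": 0,"ax": 0,"ay": 0,"az": 0},
  ],
)

```text
clock: 7.47
tcp_pos: [0.6063, 0.1707, 0.1453]
orientation: [0.445, 3.11, -0.0]
contact_force: [0.6, -1.1, 0.0]
grip_width: 0.051
gripper_force: 0.0
```

Emit:
arm_command(
  rows=[
    {"fingers": 0.2,"x": 0.0015,"y": 0.028,"z": 0,"ax": 0,"ay": 0,"az": 0},
    {"fingers": 0.2,"x": 0,"y": 0,"z": 0,"ax": 0,"ay": 0,"az": -7.15},
    {"fingers": 0.2,"x": 0,"y": 0,"z": 0,"ax": 0,"ay": 0,"az": -7.15},
    {"fingers": 0.2,"x": 0,"y": 0,"z": 0,"ax": 0,"ay": 0,"az": -7.15},
    {"fingers": 0.2,"x": 0,"y": 0,"z": 0,"ax": 0,"ay": 0,"az": -7.15},
    {"fingers": 0.2,"x": 0,"y": 0,"z": 0,"ax": 0,"ay": 0,"az": -7.15},
    {"fingers": 0.2,"x": 0,"y": 0,"z": 0,"ax": 0,"ay": 0,"az": -7.15},
    {"fingers": 0.2,"x": 0,"y": 0,"z": 0,"ax": 0,"ay": 0,"az": -7.15},
  ],
)

```text
clock: 8.13
tcp_pos: [0.6126, 0.1965, 0.1451]
orientation: [-0.921, 3.004, -0.001]
contact_force: [0.4, 0.1, 0.0]
grip_width: 0.0515
gripper_force: 0.0
```

Emit:
arm_command(
  rows=[
    {"fingers": 0.2,"x": 0,"y": 0,"z": 0,"ax": 0,"ay": 0,"az": -7.15},
    {"fingers": 0.2,"x": 0,"y": 0,"z": 0,"ax": 0,"ay": 0,"az": -7.15},
    {"fingers": 0.2,"x": 0,"y": 0,"z": 0,"ax": 0,"ay": 0,"az": -7.15},
    {"fingers": 0.2,"x": 0,"y": 0,"z": 0,"ax": 0,"ay": 0,"az": -7.15},
    {"fingers": 0.2,"x": 0,"y": 0,"z": 0,"ax": 0,"ay": 0,"az": -7.15},
    {"fingers": 0.2,"x": 0,"y": 0,"z": 0,"ax": 0,"ay": 0,"az": -7.15},
    {"fingers": 0.2,"x": 0,"y": 0,"z": 0,"ax": 0,"ay": 0,"az": 0},
    {"fingers": 0.2,"x": 0,"y": 0,"z": 0,"ax": 0,"ay": 0,"az": 0},
  ],
)

```text
clock: 8.8
tcp_pos: [0.6127, 0.1965, 0.145]
orientation: [1.943, -2.468, 0.0]
contact_force: [-0.4, -0.7, 0.7]
grip_width: 0.0513
gripper_force: 0.0
```

```bash
python3 - <<'E'
from h import *
R,o=go(.6134,.2003,.063); print(R.round(3),o["joints"].round(2))
for n in("side","top"):
    f=grab(n);P=darkz(f,.09); print(n,len(P)); 
    if len(P): print(np.percentile(P[:,2],[5,25,50,75,95]).round(4),P.mean(0).round(4)); 
    print(measure(f))
    cv2.imwrite(f"pics/{n}4.png",f["frame"][:,:,::-1])
a=cv2.imread("pics/side4.png")[170:290,290:450]; b=cv2.imread("pics/top4.png")[110:300,210:420]
a=cv2.resize(a,(440,330),interpolation=3); b=cv2.resize(b,(360,326),interpolation=3); b=cv2.copyMakeBorder(b,0,4,0,0,0); cv2.imwrite("pics/c4.png",np.hstack([a,b]))
E
```

```text
pos [0.6127 0.1965 0.145 ] F [-0.4 -0.7  0.7] w 0.0513 t 8.8 tool move [-0.0038  0.0002  0.082 ]
[[-0.235 -0.972  0.   ]
 [-0.972  0.235 -0.   ]
 [ 0.    -0.    -1.   ]] [-0.37  0.53 -0.06  1.72  0.04  0.88  2.47]
side 151
[0.0275 0.0338 0.0516 0.0575 0.0617] [ 0.5617 -0.007   0.0469]
{'lens': array([0.5981, 0.137 , 0.0943])}
top 246
[0.0268 0.0331 0.0439 0.0557 0.0617] [ 0.5687 -0.0009  0.0442]
{'retainer': array([ 0.6451, -0.0105,  0.0823]), 'spacer': array([ 0.6929, -0.0558,  0.093 ])}
```

View pics/c4.png

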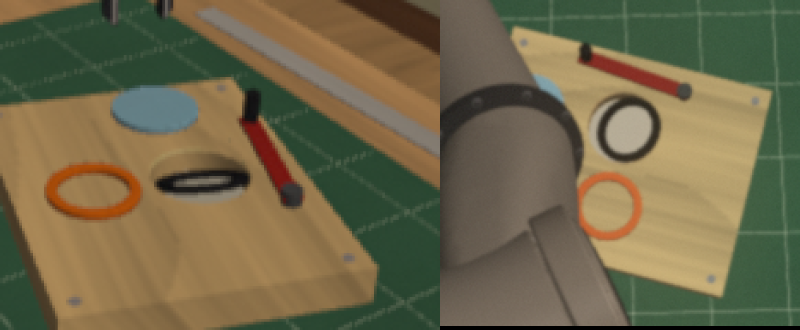

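The spacer has dropped in tilted: its +y edge is in the pocket and its -y edge leans on the rim (side crop (203,181), top crop (627,128)). I'll fit its plane and then press down the high edge.

```bash
python3 - <<'E'
from h import *
A=np.vstack([darkz(grab(n),.09) for n in("top","side")])
B=np.c_[(A[:,:2]-PK)@np.c_[BX,BY],A[:,2]]
B=B[B[:,2]>.022]
c,*_=np.linalg.lstsq(np.c_[B[:,:2],np.ones(len(B))],B[:,2],rcond=None); e=B[:,2]-np.c_[B[:,:2],np.ones(len(B))]@c
print("slopes",c,"res",e.std())
for y in np.arange(-.07,.06,.01):
    s=abs(B[:,1]-y)<.005
    if s.sum()>2: print(round(y,3),s.sum(),np.median(B[s,2]).round(4),B[s,0].min().round(3),B[s,0].max().round(3))
t=np.r_[PK-.043*BY]; print("press pt",t); 
go(t[0],t[1],.145)
E
```

```text
slopes [-0.00264112 -0.4247355   0.04077278] res 0.00223303302754974
-0.05 48 0.06 -0.022 0.021
-0.04 74 0.0584 -0.038 0.031
-0.03 37 0.0535 -0.043 0.04
-0.02 32 0.0501 -0.048 0.042
-0.01 30 0.0454 -0.048 0.045
0.0 29 0.0413 -0.047 0.046
0.01 39 0.0369 -0.041 0.046
0.02 42 0.0319 -0.035 0.036
0.03 64 0.0282 -0.023 0.028
press pt [ 0.55600338 -0.03409263]
pos [0.6126 0.1973 0.1449] F [-0.1  0.  -0.4] w 0.0513 t 9.0 tool move [ 2.382e-01  1.300e-03 -1.000e-04]
```

Emit:
arm_command(
  rows=[
    {"fingers": 0.2,"x": 0.035,"y": 0.0025,"z": 0,"ax": 0,"ay": 0,"az": 0},
    {"fingers": 0.2,"x": 0.035,"y": 0,"z": 0,"ax": 0,"ay": 0,"az": 0},
    {"fingers": 0.2,"x": 0.035,"y": 0,"z": 0,"ax": 0,"ay": 0,"az": 0},
    {"fingers": 0.2,"x": 0.035,"y": 0,"z": 0,"ax": 0,"ay": 0,"az": 0},
    {"fingers": 0.2,"x": 0.035,"y": 0,"z": 0,"ax": 0,"ay": 0,"az": 0},
    {"fingers": 0.2,"x": 0.035,"y": 0,"z": 0,"ax": 0,"ay": 0,"az": 0},
    {"fingers": 0.2,"x": 0.035,"y": 0,"z": 0,"ax": 0,"ay": 0,"az": 0},
    {"fingers": 0.2,"x": 0.035,"y": 0,"z": 0,"ax": 0,"ay": 0,"az": 0},
    {"fingers": 0.2,"x": 0,"y": 0,"z": 0,"ax": 0,"ay": 0,"az": 0},
  ],
)

```text
clock: 9.75
tcp_pos: [0.5433, -0.0835, 0.1448]
orientation: [1.932, -2.472, 0.004]
contact_force: [-0.5, -1.2, -1.5]
grip_width: 0.0514
gripper_force: 0.0
```

Emit:
arm_command(
  rows=[
    {"fingers": 0.2,"x": 0,"y": 0,"z": 0.02,"ax": 0,"ay": 0,"az": 0},
    {"fingers": 0.2,"x": 0,"y": 0,"z": 0.02,"ax": 0,"ay": 0,"az": 0},
    {"fingers": 0.2,"x": 0,"y": 0,"z": 0.02,"ax": 0,"ay": 0,"az": 0},
    {"fingers": 0.2,"x": 0,"y": 0,"z": 0.015,"ax": 0,"ay": 0,"az": 0},
    {"fingers": 0.2,"x": 0,"y": 0,"z": 0.006,"ax": 0,"ay": 0,"az": 0},
    {"fingers": 0.2,"x": 0,"y": 0,"z": 0,"ax": 0,"ay": 0,"az": 0},
  ],
)

```text
clock: 10.25
tcp_pos: [0.5448, -0.0742, 0.0625]
orientation: [1.947, -2.463, -0.003]
contact_force: [-0.3, -0.4, 1.1]
grip_width: 0.051
gripper_force: 0.0
```

```bash
python3 - <<'E'
from h import *
t=PK-.048*BY
R,o=go(t[0],t[1],.064); print((o["tcp_pos"][:2]-PK)@np.c_[BX,BY])
E
```

```text
pos [ 0.5448 -0.0742  0.0625] F [-0.3 -0.4  1.1] w 0.051 t 10.25 tool move [-0.0366 -0.0014 -0.0015]
[ 0.00039472 -0.08467227]
```

Emit:
arm_command(
  rows=[
    {"fingers": 0.2,"x": -0.005,"y": 0,"z": 0,"ax": 0,"ay": 0,"az": 0},
    {"fingers": 0.2,"x": -0.005,"y": 0,"z": 0,"ax": 0,"ay": 0,"az": 0},
    {"fingers": 0.2,"x": -0.005,"y": 0,"z": 0,"ax": 0,"ay": 0,"az": 0},
    {"fingers": 0.2,"x": -0.005,"y": 0,"z": 0,"ax": 0,"ay": 0,"az": 0},
    {"fingers": 0.2,"x": -0.005,"y": 0,"z": 0,"ax": 0,"ay": 0,"az": 0},
    {"fingers": 0.2,"x": -0.004,"y": 0,"z": 0,"ax": 0,"ay": 0,"az": 0},
    {"fingers": 0.2,"x": -0.004,"y": 0,"z": 0,"ax": 0,"ay": 0,"az": 0},
    {"fingers": 0.2,"x": -0.004,"y": 0,"z": 0,"ax": 0,"ay": 0,"az": 0},
    {"fingers": 0.2,"x": 0,"y": 0,"z": 0,"ax": 0,"ay": 0,"az": 0},
    {"fingers": 0.2,"x": 0,"y": 0,"z": 0,"ax": 0,"ay": 0,"az": 0},
  ],
)

```text
clock: 11.08
tcp_pos: [0.5542, -0.0383, 0.0638]
orientation: [1.949, -2.464, -0.0]
contact_force: [0.2, -0.8, 0.6]
grip_width: 0.0511
gripper_force: 0.0
```

```bash
cat >> h.py <<'E'
def tilt(zlim=.07):
    A=np.vstack([darkz(grab(n),zlim) for n in("top","side")])
    B=np.c_[(A[:,:2]-PK)@np.c_[BX,BY],A[:,2]]; B=B[B[:,2]>.015]
    print(len(B),np.percentile(B[:,2],[5,25,50,75,95]).round(4))
    for y in np.arange(-.06,.06,.015):
        s=abs(B[:,1]-y)<.0075
        if s.sum()>2: print(round(y,3),s.sum(),np.median(B[s,2]).round(4),B[s,0].min().round(3),B[s,0].max().round(3))
E
python3 - <<'E'
from h import *
go(.5448,-.0742,.064); tilt()
E
```

```text
pos [ 0.5542 -0.0383  0.0638] F [ 0.2 -0.8  0.6] w 0.0511 t 11.0833 tool move [ 0.0371  0.0009 -0.0002]
221 [0.0215 0.0244 0.0261 0.0277 0.0599]
-0.045 16 0.0595 -0.034 0.025
-0.03 10 0.0398 -0.03 0.025
-0.015 9 0.0267 -0.041 0.036
0.0 21 0.0258 -0.041 0.044
0.015 57 0.0257 -0.041 0.043
0.03 85 0.0256 -0.038 0.036
0.045 22 0.0254 -0.017 0.016
```

The spacer now lies flat with its top at z ≈ .0255, so it is fully down. Next is the lens: I'll go behind it.

Emit:
arm_command(
  rows=[
    {"fingers": 0.2,"x": 0.005,"y": 0,"z": -0.02,"ax": 0,"ay": 0,"az": 0},
    {"fingers": 0.2,"x": 0,"y": 0,"z": -0.03,"ax": 0,"ay": 0,"az": 0},
    {"fingers": 0.2,"x": -0.006,"y": 0,"z": -0.03,"ax": 0,"ay": 0,"az": 0},
    {"fingers": 0.2,"x": -0.035,"y": 0,"z": 0,"ax": 0,"ay": 0,"az": 0},
    {"fingers": 0.2,"x": -0.035,"y": 0,"z": 0,"ax": 0,"ay": 0,"az": 0},
    {"fingers": 0.2,"x": -0.035,"y": 0,"z": 0,"ax": 0,"ay": 0,"az": 0},
    {"fingers": 0.2,"x": -0.035,"y": 0,"z": 0,"ax": 0,"ay": 0,"az": 0},
    {"fingers": 0.2,"x": -0.035,"y": 0,"z": 0,"ax": 0,"ay": 0,"az": 0},
    {"fingers": 0.2,"x": -0.035,"y": 0,"z": 0,"ax": 0,"ay": 0,"az": 0},
    {"fingers": 0.2,"x": -0.035,"y": 0,"z": 0,"ax": 0,"ay": 0,"az": 0},
  ],
)

```text
clock: 12.02
tcp_pos: [0.611, 0.202, 0.1437]
orientation: [1.948, -2.464, 0.0]
contact_force: [0.3, -0.5, -0.5]
grip_width: 0.0516
gripper_force: 0.0
```

Emit:
arm_command(
  rows=[
    {"fingers": 0.2,"x": 0,"y": -0.001,"z": 0.02,"ax": 0,"ay": 0,"az": 0},
    {"fingers": 0.2,"x": 0,"y": 0,"z": 0.02,"ax": 0,"ay": 0,"az": 0},
    {"fingers": 0.2,"x": 0,"y": 0,"z": 0.02,"ax": 0,"ay": 0,"az": 0},
    {"fingers": 0.2,"x": 0,"y": 0,"z": 0.014,"ax": 0,"ay": 0,"az": 0},
    {"fingers": 0.2,"x": 0,"y": 0,"z": 0.006,"ax": 0,"ay": 0,"az": 0},
    {"fingers": 0.2,"x": 0,"y": 0,"z": 0,"ax": 0,"ay": 0,"az": 0},
    {"fingers": 0.2,"x": 0,"y": 0,"z": 0,"ax": 0,"ay": 0,"az": 0},
  ],
)

```text
clock: 12.6
tcp_pos: [0.6121, 0.2004, 0.0642]
orientation: [-1.948, 2.464, -0.0]
contact_force: [0.4, -0.8, -0.3]
grip_width: 0.0513
gripper_force: 0.0
```

```bash
python3 - <<'E'
from h import *
R,o=go(.568,.0072,.064); f=grab("side"); print(measure(f)); P=darkz(f,.06); print(np.percentile(P[:,2],[5,50,95]))
L=measure(f)["lens"][:2]; go(*L,.064)
E
```

```text
pos [0.6121 0.2004 0.0642] F [ 0.4 -0.8 -0.3] w 0.0513 t 12.6 tool move [ 1.982e-01 -1.600e-03  1.000e-04]
{'lens': array([0.598 , 0.137 , 0.0944])}
[0.02128942 0.02631832 0.02907562]
pos [0.6126 0.2006 0.0648] F [ 0.4 -0.2  0.1] w 0.0511 t 12.65 tool move [ 0.0653 -0.0005  0.0007]
```

Emit:
arm_command(
  rows=[
    {"fingers": 0.2,"x": 0.008,"y": 0,"z": 0.0015,"ax": 0,"ay": 0,"az": 0},
    {"fingers": 0.2,"x": 0.006,"y": 0,"z": 0,"ax": 0,"ay": 0,"az": 0},
    {"fingers": 0.2,"x": 0.008,"y": 0,"z": 0,"ax": 0,"ay": 0,"az": 0},
    {"fingers": 0.2,"x": 0.008,"y": 0,"z": 0,"ax": 0,"ay": 0,"az": 0},
    {"fingers": 0.2,"x": 0.008,"y": 0,"z": 0,"ax": 0,"ay": 0,"az": 0},
    {"fingers": 0.2,"x": 0.008,"y": 0,"z": 0,"ax": 0,"ay": 0,"az": 0},
    {"fingers": 0.2,"x": 0.008,"y": 0,"z": 0,"ax": 0,"ay": 0,"az": 0},
    {"fingers": 0.2,"x": 0.008,"y": 0,"z": 0,"ax": 0,"ay": 0,"az": 0},
    {"fingers": 0.2,"x": 0.008,"y": 0,"z": 0,"ax": 0,"ay": 0,"az": 0},
  ],
)

```text
clock: 13.4
tcp_pos: [0.5956, 0.1319, 0.0625]
orientation: [-1.949, 2.464, 0.0]
contact_force: [-0.3, 1.6, 2.0]
grip_width: 0.0512
gripper_force: 0.9
```

Emit:
arm_command(
  rows=[
    {"fingers": 0.2,"x": 0.008,"y": 0,"z": 0,"ax": 0,"ay": 0,"az": 0},
    {"fingers": 0.2,"x": 0.008,"y": -0.001,"z": 0,"ax": 0,"ay": 0,"az": 0},
    {"fingers": 0.2,"x": 0.008,"y": -0.001,"z": 0,"ax": 0,"ay": 0,"az": 0},
    {"fingers": 0.2,"x": 0.008,"y": 0,"z": 0,"ax": 0,"ay": 0,"az": 0},
    {"fingers": 0.2,"x": 0.008,"y": 0,"z": 0,"ax": 0,"ay": 0,"az": 0},
    {"fingers": 0.2,"x": 0.006,"y": 0,"z": 0,"ax": 0,"ay": 0,"az": 0},
    {"fingers": 0.2,"x": 0.005,"y": 0,"z": 0,"ax": 0,"ay": 0,"az": 0},
    {"fingers": 0.2,"x": 0,"y": 0,"z": 0,"ax": 0,"ay": 0,"az": 0},
  ],
)

```text
clock: 14.07
tcp_pos: [0.5855, 0.0807, 0.0622]
orientation: [1.946, -2.465, 0.001]
contact_force: [0.7, 0.4, 1.1]
grip_width: 0.0512
gripper_force: 0.2
```

```bash
cat >> h.py <<'E'
def bluez(f):
    h=cv2.cvtColor(f["frame"],cv2.COLOR_RGB2HSV).astype(int); v,u=np.nonzero((h[...,0]>85)&(h[...,0]<125)&(h[...,1]>30)&(h[...,2]>80)&(f["depth"]>0))
    P=withdepth(f,np.c_[u,v]); s=(np.hypot(P[:,0]-PK[0],P[:,1]-PK[1])<.12)&(P[:,2]<.09)&(P[:,2]>.01); P=P[s]
    if len(P)<5: return print("few")
    B=np.c_[(P[:,:2]-PK)@np.c_[BX,BY],P[:,2]]
    c,*_=np.linalg.lstsq(np.c_[B[:,:2],np.ones(len(B))],B[:,2],rcond=None)
    print(len(B),"slope",c[:2].round(3),"z at axis",c[2].round(4),"x",np.percentile(B[:,0],[1,99]).round(3),"y",np.percentile(B[:,1],[1,99]).round(3),"z",np.percentile(B[:,2],[2,50,98]).round(4))
E
python3 - <<'E'
from h import *
go(.568,.0072,.064)
for n in("side","top"):
    f=grab(n); print(measure(f)); bluez(f)
E
```

```text
pos [0.5855 0.0807 0.0622] F [0.7 0.4 1.1] w 0.0512 t 14.0667 tool move [ 0.0756  0.     -0.0017]
{'lens': array([0.5708, 0.0281, 0.0936])}
495 slope [-0.016  0.024] z at axis 0.052 x [-0.048  0.039] y [-0.022  0.065] z [0.0461 0.0531 0.0558]
{'spacer': array([ 0.6928, -0.056 ,  0.0923])}Traceback (most recent call last):
  File "<stdin>", line 4, in <module>
  File "h.py", line 54, in bluez
    P=withdepth(f,np.c_[u,v]); s=(np.hypot(P[:,0]-PK[0],P[:,1]-PK[1])<.12)&(P[:,2]<.09)&(P[:,2]>.01); P=P[s]
  File "h.py", line 12, in withdepth
    o,d=ray(f,uv); uv=np.round(uv).astype(int).reshape(-1,2); return o+d*f["depth"][uv[:,1],uv[:,0]][:,None]
        ~~~^^^^^^
  File "h.py", line 6, in ray
    p=cv2.undistortPoints(np.array(uv,float).reshape(-1,1,2),f["K"],np.array(f["distortion"],float)).reshape(-1,2)
      ~~~~~~~~~~~~~~~~~~~^^^^^^^^^^^^^^^^^^^^^^^^^^^^^^^^^^^^^^^^^^^^^^^^^^^^^^^^^^^^^^^^^^^^^^^^^^^
cv2.error: OpenCV(4.12.0) /io/opencv/modules/calib3d/src/undistort.dispatch.cpp:347: error: (-215:Assertion failed) CV_IS_MAT(_src) && CV_IS_MAT(_dst) && (_src->rows == 1 || _src->cols == 1) && (_dst->rows == 1 || _dst->cols == 1) && _src->cols + _src->rows - 1 == _dst->rows + _dst->cols - 1 && (CV_MAT_TYPE(_src->type) == CV_32FC2 || CV_MAT_TYPE(_src->type) == CV_64FC2) && (CV_MAT_TYPE(_dst->type) == CV_32FC2 || CV_MAT_TYPE(_dst->type) == CV_64FC2) in function 'cvUndistortPointsInternal'
```

Emit:
arm_command(
  rows=[
    {"fingers": 0.2,"x": 0.003,"y": -0.001,"z": 0,"ax": 0,"ay": 0,"az": 0},
    {"fingers": 0.2,"x": 0.003,"y": -0.001,"z": 0,"ax": 0,"ay": 0,"az": 0},
    {"fingers": 0.2,"x": 0.003,"y": 0,"z": 0,"ax": 0,"ay": 0,"az": 0},
    {"fingers": 0.2,"x": 0.003,"y": 0,"z": 0,"ax": 0,"ay": 0,"az": 0},
    {"fingers": 0.2,"x": 0.003,"y": 0,"z": 0,"ax": 0,"ay": 0,"az": 0},
    {"fingers": 0.2,"x": 0.003,"y": 0,"z": 0,"ax": 0,"ay": 0,"az": 0},
    {"fingers": 0.2,"x": 0.003,"y": 0,"z": 0,"ax": 0,"ay": 0,"az": 0},
    {"fingers": 0.2,"x": 0.0015,"y": 0,"z": 0,"ax": 0,"ay": 0,"az": 0},
    {"fingers": 0.2,"x": 0,"y": 0,"z": 0,"ax": 0,"ay": 0,"az": 0},
  ],
)

```text
clock: 14.92
tcp_pos: [0.5823, 0.0591, 0.0622]
orientation: [1.947, -2.464, 0.0]
contact_force: [-0.3, -0.9, 0.4]
grip_width: 0.0512
gripper_force: 0.0
```

```bash
python3 - <<'E'
from h import *
go(.568,.0072,.064)
f=grab("side"); print(measure(f)); bluez(f)
E
```

```text
pos [0.5823 0.0591 0.0622] F [-0.3 -0.9  0.4] w 0.0512 t 14.9167 tool move [ 0.0539  0.002  -0.0018]
{'lens': array([0.5633, 0.0037, 0.0984])}
551 slope [0.052 0.184] z at axis 0.0434 x [-0.045  0.044] y [-0.035  0.043] z [0.0362 0.0438 0.0525]
```

Emit:
arm_command(
  rows=[
    {"fingers": 0.2,"x": 0.002,"y": 0,"z": 0,"ax": 0,"ay": 0,"az": 0},
    {"fingers": 0.2,"x": 0.002,"y": 0,"z": 0,"ax": 0,"ay": 0,"az": 0},
    {"fingers": 0.2,"x": 0.002,"y": 0,"z": 0,"ax": 0,"ay": 0,"az": 0},
    {"fingers": 0.2,"x": 0,"y": 0,"z": 0,"ax": 0,"ay": 0,"az": 0},
    {"fingers": 0.2,"x": 0,"y": 0,"z": 0,"ax": 0,"ay": 0,"az": 0},
  ],
)

```text
clock: 15.38
tcp_pos: [0.5812, 0.054, 0.0623]
orientation: [1.949, -2.464, -0.0]
contact_force: [0.7, 0.1, -0.6]
grip_width: 0.0512
gripper_force: 0.0
```

```bash
python3 - <<'E'
from h import *
go(.568,.0072,.064)
f=grab("side"); print(measure(f)); bluez(f)
E
```

```text
pos [0.5812 0.054  0.0623] F [ 0.7  0.1 -0.6] w 0.0512 t 15.3833 tool move [ 0.0486  0.0021 -0.0017]
{}
390 slope [-0.006 -0.006] z at axis 0.0353 x [-0.042  0.044] y [-0.032  0.045] z [0.0326 0.0354 0.038 ]
```

The lens lies flat (slope ≈ 0, top ≈ .035). I'll lift and measure again before going for the retainer.

Emit:
arm_command(
  rows=[
    {"fingers": 0.2,"x": -0.004,"y": 0,"z": -0.02,"ax": 0,"ay": 0,"az": 0},
    {"fingers": -0.2,"x": 0,"y": 0,"z": -0.03,"ax": 0,"ay": 0,"az": 0},
    {"fingers": -0.2,"x": 0.011,"y": 0.023,"z": 0,"ax": 0,"ay": 0,"az": 0},
    {"fingers": -0.2,"x": 0.011,"y": 0.023,"z": 0,"ax": 0,"ay": 0,"az": 0},
    {"fingers": -0.2,"x": 0.011,"y": 0.023,"z": 0,"ax": 0,"ay": 0,"az": 0},
    {"fingers": -0.2,"x": 0.011,"y": 0.023,"z": 0,"ax": 0,"ay": 0,"az": 0},
    {"fingers": -0.2,"x": 0.011,"y": 0.024,"z": 0,"ax": 0,"ay": 0,"az": 0},
    {"fingers": -0.2,"x": 0,"y": 0,"z": 0,"ax": 0,"ay": 0,"az": 0},
    {"fingers": -0.2,"x": 0,"y": 0,"z": 0,"ax": 0,"ay": 0,"az": 0},
  ],
)

```text
clock: 16.18
tcp_pos: [0.4556, 0.0311, 0.1124]
orientation: [1.949, -2.464, -0.0]
contact_force: [0.5, 0.5, -0.8]
grip_width: 0.0339
gripper_force: 0.0
```

```bash
python3 - <<'E'
from h import *
f=grab("side"); bluez(f); P=darkz(f,.05); print(len(P))
h=cv2.cvtColor(f["frame"],cv2.COLOR_RGB2HSV).astype(int); m=((h[...,0]<16)|(h[...,0]>176))&(h[...,1]>170)&(h[...,2]>90)
for c in blobs(m,100):
    cc=circ(f,c,.051); print(cc,cv2.contourArea(c))
go(.4565,.0318,.064)
# deck level seen by this camera near pocket
v,u=np.mgrid[200:290,310:420]; P=withdepth(f,np.c_[u.ravel(),v.ravel()]); q=np.hypot(P[:,0]-PK[0],P[:,1]-PK[1]); s=(q>.054)&(q<.075)&(P[:,2]<.047); print("deck",np.median(P[s,2]))
cv2.imwrite("pics/s5.png",cv2.resize(f["frame"][170:290,290:450,::-1],None,fx=4.5,fy=4.5,interpolation=3))
E
```

```text
392 slope [-0.003 -0.012] z at axis 0.0353 x [-0.042  0.044] y [-0.032  0.042] z [0.0326 0.0353 0.0383]
0
[ 0.1628 -0.3465  0.0656] 789.5
[ 0.5679 -0.4376  0.0836] 495.5
[0.4543 0.03   0.0966] 535.0
[0.6369 0.0024 0.0862] 128.5
pos [0.4571 0.0315 0.1127] F [ 1.1 -0.1  0.7] w 0.0344 t 16.2333 tool move [-0.0001  0.0007  0.0487]
deck 0.04500527012429123
```

View pics/s5.png

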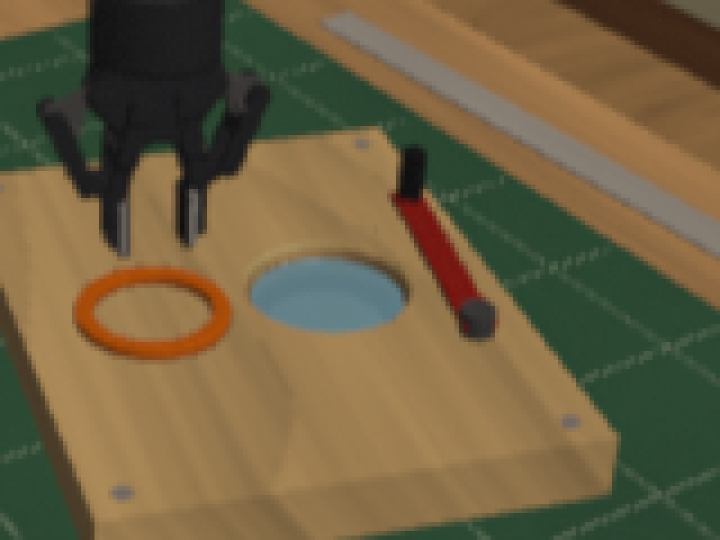

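The lens is flat in the pocket at crop (328,294), 10 mm below the deck, and the gripper is above the retainer at crop (152,312). I'll descend and drag it.

Emit:
arm_command(
  rows=[
    {"fingers": -0.2,"x": 0,"y": 0.001,"z": 0.015,"ax": 0,"ay": 0,"az": 0},
    {"fingers": -0.2,"x": 0,"y": 0,"z": 0.015,"ax": 0,"ay": 0,"az": 0},
    {"fingers": -0.2,"x": 0,"y": 0,"z": 0.012,"ax": 0,"ay": 0,"az": 0},
    {"fingers": -0.2,"x": 0,"y": 0,"z": 0.0065,"ax": 0,"ay": 0,"az": 0},
    {"fingers": -0.2,"x": 0,"y": 0,"z": 0,"ax": 0,"ay": 0,"az": 0},
    {"fingers": -0.2,"x": 0,"y": 0,"z": 0,"ax": 0,"ay": 0,"az": 0},
  ],
)

```text
clock: 16.73
tcp_pos: [0.4563, 0.0318, 0.0638]
orientation: [-1.949, 2.464, 0.0]
contact_force: [-0.7, 0.5, -0.5]
grip_width: 0.034
gripper_force: 0.0
```

Emit:
arm_command(
  rows=[
    {"fingers": -0.2,"x": 0,"y": -0.006,"z": 0,"ax": 0,"ay": 0,"az": 0},
    {"fingers": -0.2,"x": -0.0003,"y": -0.008,"z": 0,"ax": 0,"ay": 0,"az": 0},
    {"fingers": -0.2,"x": -0.0003,"y": -0.008,"z": 0,"ax": 0,"ay": 0,"az": 0},
    {"fingers": -0.2,"x": -0.0003,"y": -0.008,"z": 0,"ax": 0,"ay": 0,"az": 0},
    {"fingers": -0.2,"x": -0.0003,"y": -0.008,"z": 0,"ax": 0,"ay": 0,"az": 0},
    {"fingers": -0.2,"x": -0.0003,"y": -0.008,"z": 0,"ax": 0,"ay": 0,"az": 0},
    {"fingers": -0.2,"x": -0.0003,"y": -0.008,"z": 0,"ax": 0,"ay": 0,"az": 0},
    {"fingers": -0.2,"x": -0.0003,"y": -0.008,"z": 0,"ax": 0,"ay": 0,"az": 0},
    {"fingers": -0.2,"x": -0.0003,"y": -0.008,"z": 0,"ax": 0,"ay": 0,"az": 0},
  ],
)

```text
clock: 17.48
tcp_pos: [0.5251, 0.0176, 0.0637]
orientation: [1.949, -2.464, -0.0]
contact_force: [-0.5, 0.8, 0.2]
grip_width: 0.034
gripper_force: 0.4
```

Emit:
arm_command(
  rows=[
    {"fingers": -0.2,"x": 0,"y": -0.008,"z": 0,"ax": 0,"ay": 0,"az": 0},
    {"fingers": -0.2,"x": 0,"y": -0.008,"z": 0,"ax": 0,"ay": 0,"az": 0},
    {"fingers": -0.2,"x": 0,"y": -0.008,"z": 0,"ax": 0,"ay": 0,"az": 0},
    {"fingers": -0.2,"x": 0,"y": -0.006,"z": 0,"ax": 0,"ay": 0,"az": 0},
    {"fingers": -0.2,"x": 0,"y": 0,"z": 0,"ax": 0,"ay": 0,"az": 0},
  ],
)

```text
clock: 17.9
tcp_pos: [0.5552, 0.0104, 0.0639]
orientation: [-1.947, 2.464, -0.002]
contact_force: [0.7, -0.2, -0.0]
grip_width: 0.0343
gripper_force: 0.0
```

```bash
cat >> h.py <<'E'
def orangez(f):
    h=cv2.cvtColor(f["frame"],cv2.COLOR_RGB2HSV).astype(int); v,u=np.nonzero((h[...,0]<16)&(h[...,0]>3)&(h[...,1]>150)&(h[...,2]>90)&(f["depth"]>0))
    if len(v)<5: return print("few")
    P=withdepth(f,np.c_[u,v]); s=(np.hypot(P[:,0]-PK[0],P[:,1]-PK[1])<.12)&(P[:,2]<.09)&(P[:,2]>.01); P=P[s]
    if len(P)<5: return print("few")
    B=np.c_[(P[:,:2]-PK)@np.c_[BX,BY],P[:,2]]
    c,*_=np.linalg.lstsq(np.c_[B[:,:2],np.ones(len(B))],B[:,2],rcond=None)
    print(len(B),"slope",c[:2].round(3),"z at axis",c[2].round(4),"x",np.percentile(B[:,0],[1,99]).round(3),"y",np.percentile(B[:,1],[1,99]).round(3),"z",np.percentile(B[:,2],[2,50,98]).round(4))
E
python3 - <<'E'
from h import *
go(.568,.0072,.064)
orangez(grab("side")); orangez(grab("top"))
E
```

```text
pos [0.5552 0.0104 0.0639] F [ 0.7 -0.2 -0. ] w 0.0343 t 17.9 tool move [ 0.0002 -0.0132 -0.0001]
283 slope [0.003 0.009] z at axis 0.052 x [-0.072  0.093] y [-0.048  0.062] z [0.0437 0.0524 0.0572]
124 slope [-0.006  0.034] z at axis 0.0497 x [-0.069 -0.01 ] y [0.007 0.045] z [0.0473 0.0511 0.0554]
```

Emit:
arm_command(
  rows=[
    {"fingers": -0.2,"x": 0,"y": -0.004,"z": 0,"ax": 0,"ay": 0,"az": 0},
    {"fingers": -0.2,"x": 0,"y": -0.004,"z": 0,"ax": 0,"ay": 0,"az": 0},
    {"fingers": -0.2,"x": 0,"y": -0.004,"z": 0,"ax": 0,"ay": 0,"az": 0},
    {"fingers": -0.2,"x": 0,"y": -0.004,"z": 0,"ax": 0,"ay": 0,"az": 0},
    {"fingers": -0.2,"x": 0,"y": -0.004,"z": 0,"ax": 0,"ay": 0,"az": 0},
    {"fingers": -0.2,"x": 0,"y": 0,"z": 0,"ax": 0,"ay": 0,"az": 0},
  ],
)

```text
clock: 18.5
tcp_pos: [0.5741, 0.006, 0.0639]
orientation: [-1.948, 2.464, -0.001]
contact_force: [-0.0, -0.1, 0.0]
grip_width: 0.0344
gripper_force: 0.0
```

```bash
python3 - <<'E'
from h import *
go(.568,.0072,.064)
orangez(grab("side")); orangez(grab("top"))
E
```

```text
pos [0.5741 0.006  0.0639] F [-0.  -0.1  0. ] w 0.0344 t 18.5 tool move [ 0.0003  0.0062 -0.0001]
240 slope [-0.057  0.004] z at axis 0.0495 x [-0.054  0.093] y [-0.047  0.05 ] z [0.0405 0.0501 0.0572]
127 slope [-0.117 -0.047] z at axis 0.0489 x [-0.05   0.012] y [0.008 0.046] z [0.0433 0.05   0.0561]
```

Emit:
arm_command(
  rows=[
    {"fingers": -0.2,"x": 0,"y": -0.001,"z": 0.003,"ax": 0,"ay": 0,"az": 0},
    {"fingers": -0.2,"x": 0,"y": -0.002,"z": 0.002,"ax": 0,"ay": 0,"az": 0},
    {"fingers": -0.2,"x": 0,"y": -0.002,"z": 0,"ax": 0,"ay": 0,"az": 0},
    {"fingers": -0.2,"x": 0,"y": -0.002,"z": 0,"ax": 0,"ay": 0,"az": 0},
    {"fingers": -0.2,"x": 0,"y": 0,"z": 0,"ax": 0,"ay": 0,"az": 0},
  ],
)

```text
clock: 19.02
tcp_pos: [0.5803, 0.0045, 0.0587]
orientation: [-1.949, 2.464, -0.0]
contact_force: [-0.6, -0.0, -0.5]
grip_width: 0.0343
gripper_force: 0.1
```

```bash
python3 - <<'E'
from h import *
go(.568,.0072,.064)
orangez(grab("side")); orangez(grab("top"))
E
```

```text
pos [0.5803 0.0045 0.0587] F [-0.6 -0.  -0.5] w 0.0343 t 19.0167 tool move [ 0.0002  0.0125 -0.0053]
226 slope [ 0.046 -0.021] z at axis 0.0436 x [-0.048  0.093] y [-0.052  0.047] z [0.0387 0.0432 0.0545]
122 slope [-0.022  0.147] z at axis 0.0362 x [-0.042  0.077] y [0.011 0.083] z [0.0367 0.0412 0.0497]
```

Emit:
arm_command(
  rows=[
    {"fingers": -0.2,"x": 0,"y": 0.005,"z": -0.003,"ax": 0,"ay": 0,"az": 0},
    {"fingers": -0.2,"x": 0,"y": 0,"z": -0.02,"ax": 0,"ay": 0,"az": 0},
    {"fingers": -0.2,"x": 0,"y": 0,"z": -0.02,"ax": 0,"ay": 0,"az": 0},
    {"fingers": -0.72,"x": 0,"y": 0,"z": -0.02,"ax": 0,"ay": 0,"az": 7},
    {"fingers": -0.72,"x": 0,"y": 0,"z": 0,"ax": 0,"ay": 0,"az": 7},
    {"fingers": -0.72,"x": 0,"y": 0,"z": 0,"ax": 0,"ay": 0,"az": 7},
    {"fingers": -0.72,"x": 0,"y": 0,"z": 0,"ax": 0,"ay": 0,"az": 7},
    {"fingers": -0.72,"x": 0,"y": 0,"z": 0,"ax": 0,"ay": 0,"az": 7},
  ],
)

```text
clock: 19.78
tcp_pos: [0.5746, 0.0059, 0.1223]
orientation: [-1.109, 2.939, 0.0]
contact_force: [-0.1, -0.3, 0.9]
grip_width: 0.0117
gripper_force: 0.0
```

Emit:
arm_command(
  rows=[
    {"fingers": -0.72,"x": 0,"y": 0,"z": 0,"ax": 0,"ay": 0,"az": 7},
    {"fingers": -0.72,"x": 0,"y": 0,"z": 0,"ax": 0,"ay": 0,"az": 7},
    {"fingers": -0.72,"x": 0,"y": 0,"z": 0,"ax": 0,"ay": 0,"az": 7},
    {"fingers": -0.72,"x": 0,"y": 0,"z": 0,"ax": 0,"ay": 0,"az": 7},
    {"fingers": -0.72,"x": 0,"y": 0,"z": 0,"ax": 0,"ay": 0,"az": 7},
    {"fingers": -0.72,"x": 0,"y": 0,"z": 0,"ax": 0,"ay": 0,"az": 0},
  ],
)

```text
clock: 20.28
tcp_pos: [0.5745, 0.0061, 0.122]
orientation: [0.177, -3.136, -0.0]
contact_force: [0.1, 0.9, -1.1]
grip_width: 0.0118
gripper_force: 0.0
```

```bash
python3 - <<'E'
from h import *
R,o=go(.715,.061,.12); print(R.round(3),o["joints"].round(2))
for n in("side","top"):
    f=grab(n); v,u=np.mgrid[110:300,210:450]; P=withdepth(f,np.c_[u.ravel(),v.ravel()])
    h=cv2.cvtColor(f["frame"],cv2.COLOR_RGB2HSV).astype(int)[v.ravel(),u.ravel()]
    B=np.c_[(P[:,:2]-PK)@np.c_[BX,BY],P[:,2]]
    s=(h[:,0]<16)&(h[:,1]>150)&(h[:,2]>90)&(np.hypot(B[:,0],B[:,1])<.055); b=B[s]
    if len(b)>5: print(n,len(b),np.linalg.lstsq(np.c_[b[:,:2],np.ones(len(b))],b[:,2],rcond=None)[0].round(4),np.ptp(b,axis=0).round(3),b.mean(0).round(4))
    q=np.hypot(B[:,0],B[:,1]); s=(q>.054)&(q<.07)&(abs(B[:,2]-.044)<.005); print("deck",np.median(B[s,2]))
    s=(P[:,2]>.07)&(P[:,2]<.095)&(np.hypot(P[:,0]-.6686,P[:,1]-.0572)<.03); print("peg",P[s].mean(0),s.sum())
    cv2.imwrite(f"pics/{n}6.png",f["frame"][:,:,::-1])
a=cv2.imread("pics/side6.png")[170:290,290:450]; b=cv2.imread("pics/top6.png")[110:300,210:420]
a=cv2.resize(a,(440,330),interpolation=3); b=cv2.resize(b,(360,326),interpolation=3); b=cv2.copyMakeBorder(b,0,4,0,0,0); cv2.imwrite("pics/c6.png",np.hstack([a,b]))
E
```

```text
pos [0.5745 0.0061 0.122 ] F [ 0.1  0.9 -1.1] w 0.0118 t 20.2833 tool move [-0.1458  0.0387  0.0019]
[[-0.994 -0.113 -0.   ]
 [-0.113  0.994  0.   ]
 [ 0.     0.    -1.   ]] [-0.3   0.47  0.23  1.92 -0.15  0.76  1.7 ]
side 250 [-0.0072 -0.0212  0.0428] [0.1   0.102 0.011] [0.0006 0.0022 0.0427]
deck 0.045168158607582665
peg [0.66512741 0.05357837 0.08093857] 42
deck nan
peg [nan nan nan] 0
  return _methods._mean(a, axis=axis, dtype=dtype,
  ret = ret.dtype.type(ret / rcount)
<stdin>:10: RuntimeWarning: Mean of empty slice.
  ret = um.true_divide(
```

View pics/c6.png

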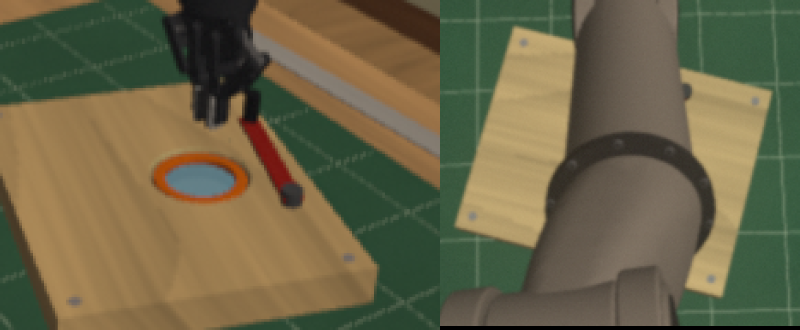

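The retainer is flat, about 2 mm below the deck (side crop (202,178)), and the lens and ring are seated. Next is the clamp peg.

Emit:
arm_command(
  rows=[
    {"fingers": -0.72,"x": -0.029,"y": 0.008,"z": 0,"ax": 0,"ay": 0,"az": 0},
    {"fingers": -0.72,"x": -0.029,"y": 0.008,"z": 0,"ax": 0,"ay": 0,"az": 0},
    {"fingers": -0.72,"x": -0.029,"y": 0.008,"z": 0,"ax": 0,"ay": 0,"az": 0},
    {"fingers": -0.72,"x": -0.029,"y": 0.008,"z": 0,"ax": 0,"ay": 0,"az": 0},
    {"fingers": -0.72,"x": -0.03,"y": 0.007,"z": 0,"ax": 0,"ay": 0,"az": 0},
    {"fingers": -0.72,"x": 0,"y": 0,"z": 0.02,"ax": 0,"ay": 0,"az": 0},
    {"fingers": -0.72,"x": 0,"y": 0,"z": 0.02,"ax": 0,"ay": 0,"az": 0},
    {"fingers": -0.72,"x": 0,"y": 0,"z": 0,"ax": 0,"ay": 0,"az": 0},
    {"fingers": -0.72,"x": 0,"y": 0,"z": 0,"ax": 0,"ay": 0,"az": 0},
  ],
)

```text
clock: 21.13
tcp_pos: [0.7142, 0.0612, 0.0806]
orientation: [0.186, -3.133, 0.0]
contact_force: [0.0, -0.7, 0.3]
grip_width: 0.0124
gripper_force: 0.0
```

Emit:
arm_command(
  rows=[
    {"fingers": -0.72,"x": 0.011,"y": 0.0025,"z": 0,"ax": 0,"ay": 0,"az": 0},
    {"fingers": -0.72,"x": 0.011,"y": 0.0025,"z": 0,"ax": 0,"ay": 0,"az": 0},
    {"fingers": -0.72,"x": 0.011,"y": 0.0025,"z": 0,"ax": 0,"ay": 0,"az": 0},
    {"fingers": -0.72,"x": 0.011,"y": 0.0025,"z": 0,"ax": 0,"ay": 0,"az": 0},
    {"fingers": -0.72,"x": 0.011,"y": 0.0025,"z": 0,"ax": 0,"ay": 0,"az": 0},
    {"fingers": -0.72,"x": 0.0084,"y": 0.0017,"z": 0,"ax": 0,"ay": 0,"az": 0},
    {"fingers": -0.72,"x": 0.0084,"y": 0.0017,"z": 0,"ax": 0,"ay": 0,"az": 0},
    {"fingers": -0.72,"x": 0.0084,"y": 0.0017,"z": 0,"ax": 0,"ay": 0,"az": 0},
    {"fingers": -0.72,"x": 0,"y": 0,"z": 0,"ax": 0,"ay": 0,"az": 0},
  ],
)

```text
clock: 21.88
tcp_pos: [0.6322, 0.0696, 0.0823]
orientation: [0.184, -3.135, -0.0]
contact_force: [-0.5, 0.1, -0.1]
grip_width: 0.0118
gripper_force: 0.0
```

```bash
python3 - <<'E'
from h import *
go(.6333,.0695,.08)
f=grab("side"); h=cv2.cvtColor(f["frame"],cv2.COLOR_RGB2HSV).astype(int)
v,u=np.nonzero(((h[...,0]<4)|(h[...,0]>174))&(h[...,1]>150)&(h[...,2]<170)&(f["depth"]>0)); P=withdepth(f,np.c_[u,v]); piv=PK+.07*BX-.07*BY
q=P[:,:2]-piv; s=(np.hypot(*q.T)<.17)&(P[:,2]<.07)&(P[:,2]>.04); a=np.degrees(np.arctan2(q[s,1],q[s,0])); print(s.sum(),np.median(a[np.hypot(*q[s].T)>.05])-73.8)
E
```

```text
pos [0.6322 0.0696 0.0823] F [-0.5  0.1 -0.1] w 0.0118 t 21.8833 tool move [-0.0011 -0.0002  0.0023]
160 19.487858593309923
```

Emit:
arm_command(
  rows=[
    {"fingers": -0.72,"x": 0.0085,"y": 0.0003,"z": 0,"ax": 0,"ay": 0,"az": 0},
    {"fingers": -0.72,"x": 0.0085,"y": 0.0002,"z": 0,"ax": 0,"ay": 0,"az": 0},
    {"fingers": -0.72,"x": 0.0085,"y": 0.0002,"z": 0,"ax": 0,"ay": 0,"az": 0},
    {"fingers": -0.72,"x": 0.0085,"y": -0.0013,"z": 0,"ax": 0,"ay": 0,"az": 0},
    {"fingers": -0.72,"x": 0.0085,"y": -0.0013,"z": 0,"ax": 0,"ay": 0,"az": 0},
    {"fingers": -0.72,"x": 0.0085,"y": -0.0013,"z": 0,"ax": 0,"ay": 0,"az": 0},
    {"fingers": -0.72,"x": 0.0078,"y": -0.0026,"z": 0,"ax": 0,"ay": 0,"az": 0},
    {"fingers": -0.72,"x": 0.006,"y": -0.0023,"z": 0,"ax": 0,"ay": 0,"az": 0},
    {"fingers": -0.72,"x": 0,"y": 0,"z": 0,"ax": 0,"ay": 0,"az": 0},
  ],
)

```text
clock: 22.68
tcp_pos: [0.5687, 0.0525, 0.0817]
orientation: [0.181, -3.135, 0.001]
contact_force: [0.3, -0.1, 0.1]
grip_width: 0.0119
gripper_force: 0.0
```

Emit:
arm_command(
  rows=[
    {"fingers": -0.72,"x": 0.003,"y": -0.001,"z": 0,"ax": 0,"ay": 0,"az": 0},
    {"fingers": -0.72,"x": 0,"y": 0,"z": 0,"ax": 0,"ay": 0,"az": 0},
  ],
)

```text
clock: 22.85
tcp_pos: [0.5674, 0.052, 0.0819]
orientation: [-0.182, 3.136, -0.001]
contact_force: [-0.3, -0.1, 0.6]
grip_width: 0.0119
gripper_force: 0.0
```

Emit:
arm_command(
  rows=[
    {"fingers": -0.72,"x": 0.003,"y": -0.001,"z": 0,"ax": 0,"ay": 0,"az": 0},
    {"fingers": -0.72,"x": 0,"y": 0,"z": 0,"ax": 0,"ay": 0,"az": 0},
  ],
)

```text
clock: 23.02
tcp_pos: [0.5645, 0.051, 0.0818]
orientation: [0.183, -3.136, 0.0]
contact_force: [-0.7, -0.4, 0.3]
grip_width: 0.0122
gripper_force: 0.1
```

Not at the stop yet, so I'll keep nudging until the force rises.

Emit:
arm_command(
  rows=[
    {"fingers": -0.72,"x": 0.003,"y": -0.001,"z": 0,"ax": 0,"ay": 0,"az": 0},
    {"fingers": -0.72,"x": 0,"y": 0,"z": 0,"ax": 0,"ay": 0,"az": 0},
  ],
)

```text
clock: 23.18
tcp_pos: [0.5616, 0.0499, 0.0818]
orientation: [-0.183, 3.136, -0.0]
contact_force: [0.2, -0.1, 0.4]
grip_width: 0.012
gripper_force: 0.2
```

Emit:
arm_command(
  rows=[
    {"fingers": -0.72,"x": 0.002,"y": -0.001,"z": 0,"ax": 0,"ay": 0,"az": 0},
    {"fingers": -0.72,"x": 0,"y": 0,"z": 0,"ax": 0,"ay": 0,"az": 0},
  ],
)

```text
clock: 23.35
tcp_pos: [0.5612, 0.0496, 0.0821]
orientation: [-0.184, 3.133, 0.001]
contact_force: [4.8, 1.1, -2.7]
grip_width: 0.0124
gripper_force: 2.2
```

```bash
cat >> h.py <<'E'
def clamp():
    f=grab("side"); h=cv2.cvtColor(f["frame"],cv2.COLOR_RGB2HSV).astype(int)
    v,u=np.nonzero(((h[...,0]<4)|(h[...,0]>174))&(h[...,1]>150)&(h[...,2]<170)&(f["depth"]>0)); P=withdepth(f,np.c_[u,v]); piv=PK+.07*BX-.07*BY
    q=P[:,:2]-piv; s=(np.hypot(*q.T)<.17)&(P[:,2]<.07)&(P[:,2]>.047); a=np.degrees(np.arctan2(q[s,1],q[s,0])); print(s.sum(),np.median(a[np.hypot(*q[s].T)>.05])-73.8)
    return f
E
python3 - <<'E'
from h import *
go(.5607,.0503,.08); clamp()
E
```

```text
pos [0.5612 0.0496 0.0821] F [ 4.8  1.1 -2.7] w 0.0124 t 23.35 tool move [0.0004 0.0007 0.0021]
190 49.455341780654365
```

The peg is at the stop: the force is rising and the angle matches 0.8 rad plus the bias seen earlier. One more small nudge, then retreat and verify.

Emit:
arm_command(
  rows=[
    {"fingers": -0.72,"x": 0.0015,"y": -0.0005,"z": 0,"ax": 0,"ay": 0,"az": 0},
    {"fingers": -0.72,"x": 0,"y": 0,"z": 0,"ax": 0,"ay": 0,"az": 0},
  ],
)

```text
clock: 23.57
tcp_pos: [0.561, 0.0495, 0.0823]
orientation: [-0.184, 3.13, 0.002]
contact_force: [8.2, 4.1, -5.8]
grip_width: 0.0121
gripper_force: 4.0
```

Emit:
arm_command(
  rows=[
    {"fingers": -0.72,"x": -0.015,"y": 0,"z": 0,"ax": 0,"ay": 0,"az": 0},
    {"fingers": -0.72,"x": -0.02,"y": 0,"z": -0.005,"ax": 0,"ay": 0,"az": 0},
    {"fingers": -0.72,"x": -0.005,"y": 0,"z": -0.035,"ax": 0,"ay": 0,"az": 0},
    {"fingers": -0.72,"x": 0,"y": 0,"z": -0.035,"ax": 0,"ay": 0,"az": 0},
    {"fingers": -0.72,"x": 0,"y": 0.035,"z": -0.035,"ax": 0,"ay": 0,"az": 0},
    {"fingers": -0.72,"x": 0,"y": 0.04,"z": -0.02,"ax": 0,"ay": 0,"az": 0},
    {"fingers": -0.72,"x": 0,"y": 0.04,"z": 0,"ax": 0,"ay": 0,"az": 0},
    {"fingers": -0.72,"x": 0,"y": 0.04,"z": 0,"ax": 0,"ay": 0,"az": 0},
    {"fingers": -0.72,"x": 0,"y": 0.04,"z": 0,"ax": 0,"ay": 0,"az": 0},
    {"fingers": -0.72,"x": 0,"y": 0,"z": 0,"ax": 0,"ay": 0,"az": 0},
  ],
)

```text
clock: 24.4
tcp_pos: [0.573, 0.2492, 0.2045]
orientation: [0.203, -3.133, -0.008]
contact_force: [-0.7, 1.6, 0.6]
grip_width: 0.0118
gripper_force: 0.0
```

```bash
python3 - <<'E'
from h import *
go(.5607,.0503,.08); f=clamp(); a=cv2.resize(f["frame"][170:290,290:450,::-1],(440,330),interpolation=3)
b=cv2.resize(grab("top")["frame"][110:300,210:420,::-1],(360,326),interpolation=3); b=cv2.copyMakeBorder(b,0,4,0,0,0); cv2.imwrite("pics/c7.png",np.hstack([a,b]))
E
```

```text
pos [0.573  0.2492 0.2045] F [-0.7  1.6  0.6] w 0.0118 t 24.4 tool move [ 0.0376 -0.1964  0.1235]
188 49.00520226855123
```

View pics/c7.png

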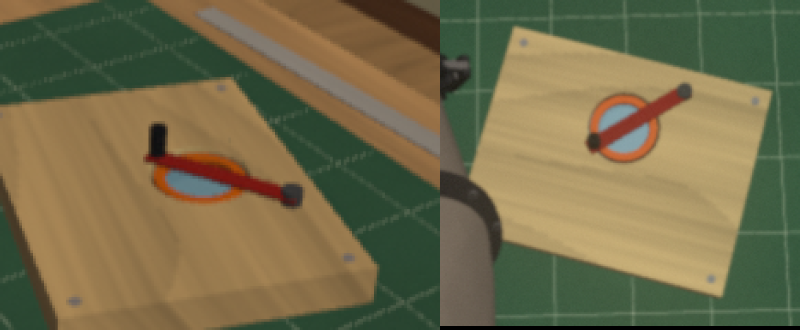

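The stack is seated, with the orange ring around the lens at top crop (624,128). The red bar crosses the pocket's middle at its stop, and the arm is clear.

```bash
python3 -c "
from bench import r
print(r.hand_in())"
```

```text
the job is handed in; nothing more can be done
None
```

The spacer, lens and retainer are stacked flat in the pocket in that order, the clamp is swung to its stop over them, the spools and tape roll were left alone, and the job was handed in at about 24 s; no verdict was returned.

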